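# Change the laser station over to flat blanks

## Task

Change the station over from tubes to flat blanks: stow the brass and the steel spacer collar right down on the two stow posts, one on each, and load every blank from the black rack into the marking nest, one to a pocket: tilt its top towards you, bottom edge into the groove in front of the hooks, then straighten it back under the hooks until it rests against the uprights. With everything loaded and stowed, tilt the jog stick fully to the left, to its yellow mark, hold it there for three seconds and let it spring back to centre. Leave the sleeve, ring and chuck key behind the nest where they are.

Things in the scene. Friction and masses are not known exactly. Their poses are not given: they have to be found in the camera images.
- nest: Marking nest fixed to the worktop: grey base plate 75 x 256 x 12 mm, three pockets 78 mm apart along its y. Origin: centre of the underside; -x side faces the robot. All above the base leans back 6 degrees (0.105 rad) towards +x. A pocket has a groove 11 mm wide for a blank's bottom edge, a rail 14 mm high behind it, a lip 6 mm high and 6 mm thick in front.
- rest_foot (a point): Foot of the leaning rest plane (front of rail and uprights) at the groove floor, middle pocket. Blue cheeks 20 mm high close each groove's ends, 67 mm apart. Behind each blank stand two dark uprights 6 mm thick, flush with the rail, with a clear window 36 mm wide between them, open at the back, where a finger can move. A blank let go there stays leaning on the uprights.
- hook_edge (a point): Front lower edge of the hooks, at the middle pocket. On every upright a hook reaches 12 mm forward over the groove, underside 74 mm and top 80 mm above the groove floor, so a 70 mm blank cannot come straight down. Tilted 14 degrees forward of vertical (top to the nest's -x, 20 degrees off the uprights) it enters the groove freely in front of the hooks; over 30 off the uprights it jams.
- pocket_1 (a point): Centre of the groove floor of the left pocket as the robot sees it (axes of the nest: x away from the robot, y along the groove, z up): 5.5 mm in front of the leaning rest plane of rail and uprights.
- pocket_2 (a point): Centre of the groove floor of the middle pocket as the robot sees it (axes of the nest: x away from the robot, y along the groove, z up): 5.5 mm in front of the leaning rest plane of rail and uprights.
- pocket_3 (a point): Centre of the groove floor of the right pocket as the robot sees it (axes of the nest: x away from the robot, y along the groove, z up): 5.5 mm in front of the leaning rest plane of rail and uprights.
- rack: Black supply rack fixed to the worktop, 168 x 82 x 26 mm, origin at the centre of its underside. Three grooves along its y, at x = -58, 0 and +58 mm, each 9 mm wide, 20 mm deep (floor 6 mm above the worktop) and 68 mm long, hold blanks upright, their upper 50 mm standing clear.
- blank_1: Flat aluminium blank with a blue panel on it, first: 6 mm thick (its x), 60 mm wide (its y), 70 mm high (its z), 0.07 kg nominal; origin at the centre of its bottom edge. Front and back are alike. Starts standing upright in one of the rack's grooves; two or three of the blanks are present.
- blank_2: Flat aluminium blank with a blue panel on it, second: 6 mm thick (its x), 60 mm wide (its y), 70 mm high (its z), 0.07 kg nominal; origin at the centre of its bottom edge. Front and back are alike. Starts standing upright in one of the rack's grooves; may be absent.
- blank_3: Flat aluminium blank with a blue panel on it, third: 6 mm thick (its x), 60 mm wide (its y), 70 mm high (its z), 0.07 kg nominal; origin at the centre of its bottom edge. Front and back are alike. Starts standing upright in one of the rack's grooves; may be absent.
- blank_1_top (a point): Centre of the top edge of blank_1, 70 mm above its origin.
- blank_2_top (a point): Centre of the top edge of blank_2, 70 mm above its origin.
- blank_3_top (a point): Centre of the top edge of blank_3, 70 mm above its origin.
- stow_stand: Low wooden stand fixed to the worktop, 56 x 120 x 10 mm, origin at the centre of its underside, with two upright steel posts 64 mm apart along its y; each post is 11 mm thick with a round tip 41.5 mm above the wood.
- post_1 (a point): Foot of the first (its +y) post, on its axis at the stand's upper face, 10 mm above the worktop.
- post_2 (a point): Foot of the second (its -y) post, likewise.
- collar_brass: Brass spacer collar, 40 mm outside, 18 mm bore, 22 mm high, 0.12 kg; origin at the centre of its underside. Stands flat on the worktop in front of the nest.
- collar_steel: Steel spacer collar of the same size, likewise.
- jog_console: Grey jog box fixed to the worktop, 84 x 84 x 36 mm, origin at the centre of its underside, with a spring-centred black ball-topped stick and a yellow mark on the side (its +y, the left as the robot sees it) to which the stick is to be tilted.
- jog_stick (a joint): Tilt of the jog stick, rad: 0 at its centre, positive to the box's +y (left, the yellow mark), stops at +-0.4. It hinges 36 mm above the worktop about the box's x; spring 0.5 N m/rad (about 4 N at the ball at full tilt), returns by itself when let go.
- jog_knob (a point): Centre of the stick's ball, 26 mm in diameter, 52 mm above the hinge (88 mm above the worktop when centred).
- sleeve_tall: Bystander: steel sleeve 35 mm in diameter, 62 mm tall, behind the nest.
- ring_big: Bystander: steel ring 66 mm in diameter, 20 mm high, behind the nest.
- chuck_key: Bystander: T-shaped chuck key, 72 x 68 x 12 mm, behind the nest.

How it is judged:
By the outcome, as a careful person would: the job done as asked, in the order asked, and still so for the second after the job is handed in, with the robot touching nothing.
Of blank_1, blank_2, blank_3 only 2 to 3 are there at a start; the rules pass over those that are not, and their reading is None.
At some moment in a run one of collar_brass, collar_steel may be knocked a few centimetres aside while the robot is not near it.
It also fails if it takes over 200 s, if anything falls off the work surface, if the arm or the gripper's body presses on something with over 40 N, if the wrist force passes 120 N, or if a joint passes its speed limit or range.

## Robot

A 6-joint arm with a two-finger parallel gripper is mounted at the origin on a cart in front of the work surface, level with it; the furniture and walls round the work are solid. World frame = base frame: x ahead of the robot, y to its left, z up, the work surface at z = 0. Lengths are in m, angles in rad, forces in N, time in s.
With the tool pointing down it reaches from about 0.35 to 0.775 m from the base axis. Payload 5.5 kg.
Tool frame: the origin (TCP) lies between the finger pads; the fingertips stand 22 mm ahead of it and the grasp point (between the pads) lies 3 mm ahead of it; z points along the fingers, y is the line along which they close (so a half turn about z gives the same grasp; the last joint's range is limited). The gripper opens to 85 mm and grips with 20 to 120 N. Pads are 22 mm wide; open, the fingers measure 114 mm over their backs; the gripper's body (76 mm by 85 mm) begins 54 mm behind the grasp point. The pads swing forward as they close: fully open they stand 13 mm farther back than shut.
Start: joints at [1.201, 0.313, 0.046, 1.304, 0, 1.431], TCP at [0.131, 0.56, 0.253] pointing down, gripper open.
Joint ranges: [-2.76, 2.76], [-0.86, 1.69], [-1.03, 1.26], [-2.2, 2.34], [-1.47, 1.5], [-3.14, 3.14]. Speed limits (rad/s): [2.57, 2.57, 3.14, 3.14, 3.14, 3.14].

## Interface

Orientations are given as a unit quaternion [w, x, y, z].
In Python, from workcell import env gives the robot as it stands.
- The arm moves only by the shell command python3 nudge.py FILE [OPENING] [FORCE], which reads ROWS from the file FILE. ROWS is a JSON list that holds a single list of rows (three levels of brackets), with 1 to 8 rows, each of 6 numbers: dx, dy, dz in m, then a rotation vector rx, ry, rz in rad; each row is the pose to reach, as a shift and turn from the pose commanded when the command began, along the tool's axes at that moment; what a row does not reach only later rows make up. A row lasts 1/8 s, in which the tool goes at most 0.0625 m and 0.188 rad, less where a joint would pass 70% of its speed; a pose out of reach is approached as far as the arm can. OPENING is the finger opening in m, set as the command begins (- or left out keeps the last). The fingers move at their own pace and stop on an object; FORCE is the grip in N (left out, the last holds). Time passes only in rows, so rows that do not move let the fingers close. It prints the time, the measured TCP pose, the force, the opening and the grip force at its end. Input that does not fit is refused with a message, and nothing moves.
- env.get_state(): the state, without advancing time (a new reading comes with each control period).
- env.read_camera(name): name is "scene" or "top" or "wrist"; returns a dict with "image" (384x512x3 uint8, red, green, blue), "K" (3x3 intrinsics, pixels), "R" (3x3) and "t" (3): a world point X has camera coordinates R X + t. Camera axes: x right, y down, z forward; pixel columns grow to the right and rows downward; lengths in m; the calibration is good to about 2 mm. A picture is of the moment at which its call begins. There is no depth.
- env.hand_in(): hands the job in; it is judged then, once.
The state is a dict: "clock": time; "joint_pos": joint angles; "qvel": joint speeds; "tau": joint torques, N m; "tcp_pos": TCP position; "orientation": TCP orientation; "wrist_force": force on the tool from outside, world axes, zero at the start; "ft_torque": the same for the moment, N m; "finger_gap": finger opening in m; "grip_force": force on a finger pad.
Only numpy, scipy, OpenCV 4.12 (cv2) and the standard library are available. Lean on these libraries where they do the work, as an engineer would, in place of code of your own. Each camera call takes 0.05 s, during which the arm holds its last target. There are 200 camera calls.

## Working session

There is one attempt and no reset: what is moved stays moved. The work goes in short steps, Python scripts to look and compute and a shell command to move; the robot and the scene stay as the last step left them, time stands still between calls to the robot, and variables do not carry over. Pictures are saved under pics/ and viewed, at most 14 in all, crops included, and the job is handed in when it is done.

```bash
ls; mkdir -p pics; python3 - <<'E'
from workcell import env
import cv2,numpy as np
ims=[]
for n in["scene","top"]:
    c=env.read_camera(n); cv2.imwrite(f"pics/{n}0.png",c["image"][:,:,::-1]); print(n,c["K"].tolist(),c["R"].round(4).tolist(),c["t"].round(4).tolist())
s=env.get_state(); print({k:np.round(v,4).tolist() for k,v in s.items()})
for n in["scene","top"]:
    cv2.imwrite(f"pics/{n}0b.png",cv2.resize(cv2.imread(f"pics/{n}0.png"),(800,600),interpolation=cv2.INTER_CUBIC))
E
```

```text
nudge.py
pics
workcell.py
scene [[401.19794217112326, 0.0, 257.59057389073223], [0.0, 401.19794217112326, 188.36486317762922], [0.0, 0.0, 1.0]] [[-0.6792, -0.7339, 0.0061], [-0.4125, 0.3749, -0.8302], [0.607, -0.5664, -0.5574]] [0.3818, 0.3187, 0.5347]
top [[446.89798510653316, 0.0, 264.34711749205184], [0.0, 446.89798510653316, 194.31206408411134], [0.0, 0.0, 1.0]] [[-0.0057, -1.0, -0.0002], [-0.9872, 0.0057, -0.1593], [0.1593, -0.0007, -0.9872]] [-0.0255, 0.5891, 0.942]
{'clock': 0.1, 'joint_pos': [1.2014, 0.3139, 0.0451, 1.3036, 0.0, 1.4312], 'qvel': [-0.0019, -0.0011, 0.0017, 0.0001, 0.0025, -0.001], 'tau': [0.0026, -48.1727, 29.9244, 0.0127, -0.0001, -0.0], 'tcp_pos': [0.1308, 0.5595, 0.2525], 'orientation': [-0.0002, 0.1146, 0.9934, -0.0008], 'wrist_force': [-0.1337, -0.3123, -0.6611], 'ft_torque': [0.0448, 0.0363, -0.0426], 'grip_force': 0.0, 'finger_gap': 0.0856}
```

View pics/scene0b.png

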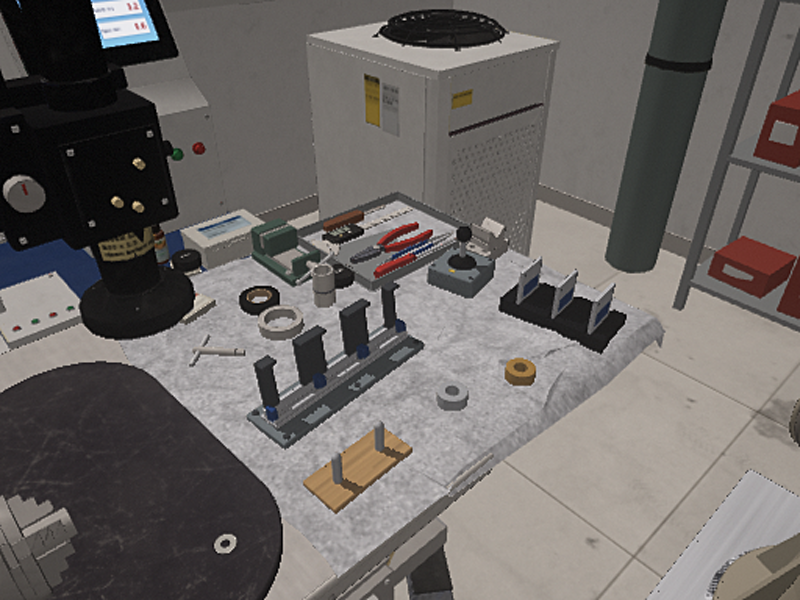

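View pics/top0b.png

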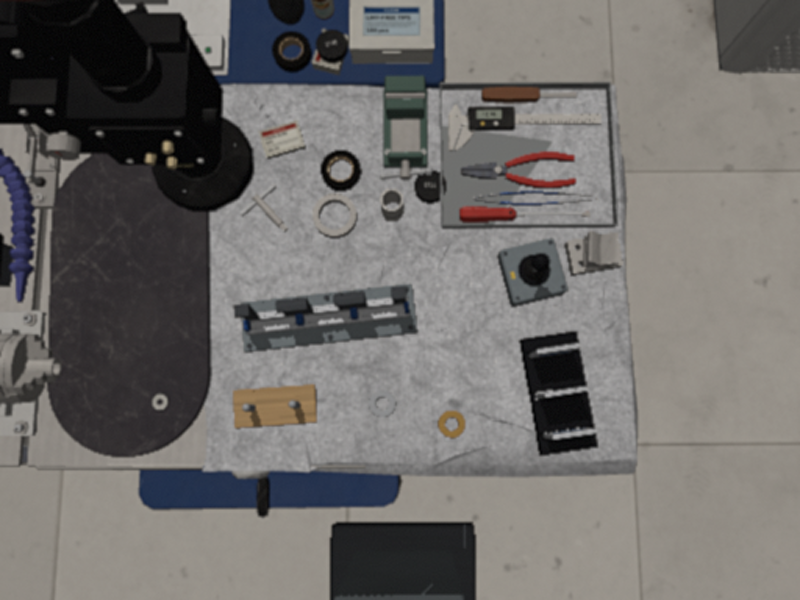

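Scene view shows three blanks in the rack (562,288 is the middle one), the steel collar at (452,391), the brass collar at (520,368) and the knob at (463,234). The stow stand is front left. In the top view the nest is at (328,318), stand (275,406), rack (558,392), console (533,270). First I'll get rough positions and the wrist camera mounting.

```bash
cat > h.py <<'E'
import numpy as np, cv2
from workcell import env
from scipy.spatial.transform import Rotation as Rn
def tool():
    s=env.get_state(); q=s["orientation"]; return np.array(s["tcp_pos"]),Rn.from_quat([q[1],q[2],q[3],q[0]]).as_matrix()
def ray(c,uv):
    R=np.array(c["R"]);d=R.T@np.linalg.inv(c["K"])@np.array([uv[0],uv[1],1.]);return -R.T@np.array(c["t"]),d/np.linalg.norm(d)
def onz(c,uv,z):
    o,d=ray(c,uv);return o+d*(z-o[2])/d[2]
def tri(*cu):
    A=np.zeros((3,3));b=np.zeros(3);rs=[ray(c,u) for c,u in cu]
    for o,d in rs:
        P=np.eye(3)-np.outer(d,d);A+=P;b+=P@o
    X=np.linalg.solve(A,b);return X,max(np.linalg.norm((np.eye(3)-np.outer(d,d))@(X-o)) for o,d in rs)
def proj(c,X):
    p=np.array(c["K"])@(np.array(c["R"])@np.asarray(X,float)+np.array(c["t"]));return p[:2]/p[2]
def shift(world_target,Rt=None):
    "tool-axis shift from present tcp to a world target"
    p,R=tool();return R.T@(np.asarray(world_target)-p)
def snap(name,fn):
    import pickle;c=env.read_camera(name);p,R=tool();c=dict(c);c["tcp"]=(p,R);pickle.dump(c,open(f"pics/{fn}.pkl","wb"))
    cv2.imwrite(f"pics/{fn}.png",cv2.resize(c["image"][:,:,::-1],(800,600),interpolation=cv2.INTER_CUBIC));return c
def load(fn):
    import pickle;return pickle.load(open(f"pics/{fn}.pkl","rb"))
E
python3 - <<'E'
from h import *
s=snap("scene","s0");t=snap("top","t0");w=snap("wrist","w0");k=.64
for n,a,b in[("steel",(452,391),(385,405)),("brass",(520,367),(452,425)),("knob",(463,234),(537,265)),("postL",(336,455),(248,408)),("postR",(379,425),(293,404))]:
    print(n,*tri((s,np.array(a)*k),(t,np.array(b)*k)))
for n,b,z in[("nest nearL",(246,350),.012),("nest nearR",(415,331),.012),("rack c",(558,392),.026),("stand",(234,427),.01),("stand",(316,421),.01),("box",(533,272),.036)]: print(n,onz(t,np.array(b)*k,z))
p,R=w["tcp"];o,d=ray(w,(256,192));print("cam in tool",R.T@(o-p),"axis",R.T@d,"camx",R.T@w["R"][0],w["K"][0])
E
```

```text
steel [0.45016497 0.01407376 0.01937206] 0.0035346789372942993
brass [ 0.42047304 -0.08179312  0.02272238] 0.0019796882383573424
knob [ 0.63489844 -0.19726233  0.09273364] 0.0013093263590216282
postL [0.44541937 0.20157145 0.04813897] 0.0021042210214066047
postR [0.44980634 0.13894309 0.04634375] 0.000980684543276144
nest nearL [0.52774434 0.21405053 0.012     ]
nest nearR [ 0.55410064 -0.0315378   0.012     ]
rack c [ 0.46414646 -0.23377165  0.026     ]
stand [0.41766816 0.22811738 0.01      ]
stand [0.4254567  0.11100312 0.01      ]
box [ 0.63592096 -0.20230235  0.036     ]
cam in tool [ 0.07304786  0.0010196  -0.12072184] axis [-0.29839913  0.00568053  0.95442427] camx [5.19433742e-04 9.99999861e-01 9.41697897e-05] [281.0534852    0.         254.42161596]
```

```bash
echo '[[[-0.05,-0.04,0,0,0,0.17],[-0.1,-0.08,0,0,0,0.34],[-0.15,-0.12,0,0,0,0.5],[-0.2,-0.16,0,0,0,0.67],[-0.25,-0.2,0,0,0,0.84],[-0.3,-0.24,0,0,0,1.0],[-0.36,-0.28,0,0,0,1.17],[-0.414,-0.324,0,0,0,1.341]]]' > path.dat && python3 nudge.py path.dat 0.07
echo '[[[0,0,0,0,0,0],[0,0,0,0,0,0]]]' > path.dat && python3 nudge.py path.dat
python3 - <<'E'
from h import *
p,R=tool();print(p,R.round(3).tolist());snap("wrist","w1")
E
```

```text
clock: 1.25
tcp_pos: [0.4454, 0.1686, 0.2535]
orientation: [0.0, 0.709, 0.705, 0.001]
wrist_force: [0.8, 0.1, -0.2]
finger_gap: 0.07
grip_force: 0.0
clock: 1.5
tcp_pos: [0.4438, 0.1701, 0.253]
orientation: [-0.0, 0.707, 0.707, -0.0]
wrist_force: [0.8, 0.2, -0.6]
finger_gap: 0.0702
grip_force: 0.0
[0.44383019 0.170085   0.25304705] [[0.0, 1.0, -0.001], [1.0, -0.0, 0.0], [0.0, -0.001, -1.0]]
```

View pics/w1.png

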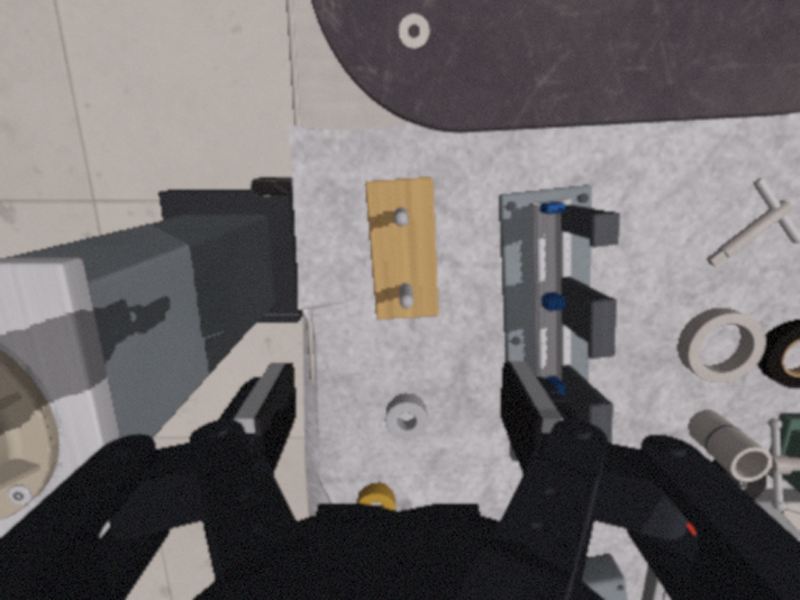

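The view shows post tips near (401,217) and (406,299), the steel collar top at (407,414), stand corners (366,181), (432,177), (437,316), (377,320) and nest corners (499,195), (590,184). I'll take a second view from 0.2 m further right.

```bash
echo '[[[-0.05,0.01,0,0,0,0],[-0.1,0.02,0,0,0,0],[-0.15,0.03,0,0,0,0],[-0.2,0.03,0,0,0,0],[-0.2,0.03,0,0,0,0],[-0.2,0.03,0,0,0,0]]]' > path.dat && python3 nudge.py path.dat
python3 - <<'E'
from h import *
p,R=tool();print(p);snap("wrist","w2")
E
```

```text
clock: 2.3
tcp_pos: [0.4737, -0.0282, 0.2533]
orientation: [-0.0, 0.706, 0.708, 0.0]
wrist_force: [0.1, 1.0, 0.9]
finger_gap: 0.0698
grip_force: 0.0
[ 0.47371469 -0.02815108  0.25332265]
```

View pics/w2.png

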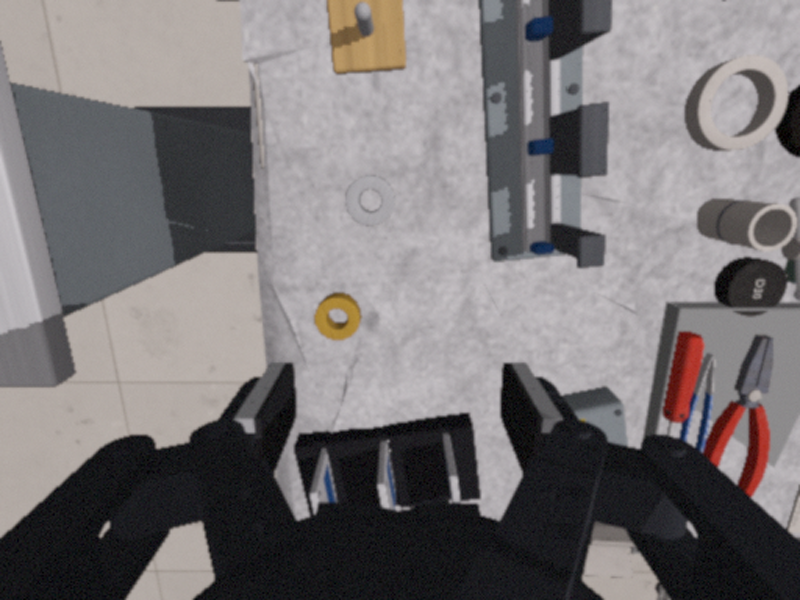

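Steel collar top centre is at (370,200), brass at (338,314), the nest's front right base corner at (491,260), rack corners at (299,437) and (470,416), and the right post's tip near (363,12).

```bash
python3 - <<'E'
from h import *
k=.64;A=lambda *a:np.array(a)*k
s,t,w1,w2=[load(n) for n in("s0","t0","w1","w2")]
print("steel",tri((w1,A(408,410)),(w2,A(370,200))),onz(w1,A(408,410),.022),onz(w2,A(370,200),.022),onz(t,A(385,404),.022))
print("brass z22",onz(w2,A(338,313),.022),onz(t,A(452,424),.022),tri((s,A(520,367)),(w2,A(338,313))))
print("postL",onz(w1,A(400,211),.05),"postR",tri((w1,A(407,291)),(w2,A(362,10))),onz(w1,A(407,291),.0515))
for u in[(366,181),(432,177),(437,316),(377,320)]:print("stand",onz(w1,A(*u),.01))
for c,u in[(w1,(499,195)),(w1,(590,184)),(w2,(491,260)),(w2,(603,255))]:print("nest",onz(c,A(*u),.012))
for u in[(299,437),(470,416)]:print("rack",onz(w2,A(*u),.026))
# detect circles by threshold of brass in w2
im=cv2.cvtColor(w2["image"],cv2.COLOR_RGB2HSV);m=cv2.inRange(im,(12,140,80),(30,255,255));m[230:]=0
n,l,st,ce=cv2.connectedComponentsWithStats(m);i=1+np.argmax(st[1:,4]);print(st[i],ce[i])
for c,f,(x,y) in((w1,"w1",(400,230)),(w2,"w2",(360,40))):pass
a=cv2.resize(w1["image"][100:290,220:400,::-1],None,fx=3.1,fy=3.1,interpolation=cv2.INTER_CUBIC)
cv2.imwrite("pics/c1.png",a)
E
```

```text
steel (array([0.45237214, 0.01692424, 0.00158684]), np.float64(0.0015198579636410438)) [0.45331685 0.02966201 0.022     ] [0.45211011 0.01825081 0.022     ] [0.44877659 0.0117477  0.022     ]
brass z22 [ 0.42355432 -0.0757135   0.022     ] [ 0.42023872 -0.08299631  0.022     ] (array([ 0.42227653, -0.07709093,  0.0237033 ]), np.float64(0.0023381477434756036))
postL [0.44558732 0.21080979 0.05      ] postR (array([0.45040338, 0.14547469, 0.03443167]), np.float64(0.0010287678568867318)) [0.45103887 0.15058192 0.0515    ]
stand [0.41845594 0.23051093 0.01      ]
stand [0.47137977 0.23362649 0.01      ]
stand [0.47843159 0.11574764 0.01      ]
stand [0.4257323  0.11200467 0.01      ]
nest [0.52551815 0.21968044 0.012     ]
nest [0.59774037 0.22829835 0.012     ]
nest [ 0.55250424 -0.03175651  0.012     ]
nest [ 0.64614243 -0.02725785  0.012     ]
rack [ 0.38408879 -0.19437234  0.026     ]
rack [ 0.53957326 -0.17217626  0.026     ]
[202 188  28  29 511] [215.78277886 202.34637965]
```

View pics/c1.png

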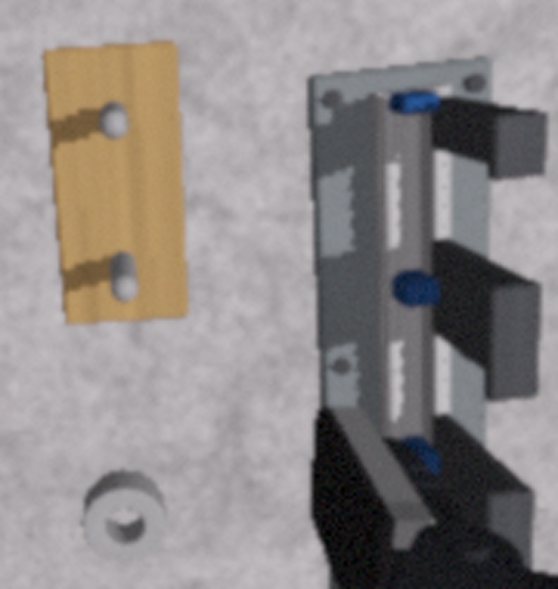

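```bash
python3 - <<'E'
from h import *
k=.64;A=lambda *a:np.array(a)*k
C=lambda x,y:np.array([220+x/3.1,100+y/3.1])-.35
s,t,w1,w2=[load(n) for n in("s0","t0","w1","w2")]
print("steel",tri((w1,C(125,522)),(w2,A(370,200))),onz(w1,C(125,522),.022),onz(w2,A(370,200),.022))
print("postR",tri((w1,C(124,290)),(w2,A(362,9))),onz(w1,C(124,290),.049),"L",onz(w1,C(115,122),.049), tri((t,A(248,407)),(w1,C(115,122))),tri((t,A(293,403)),(w1,C(124,290))))
P=[onz(w1,C(*u),.01)[:2] for u in[(45,50),(177,41),(188,315),(66,323)]];c=np.mean(P,0);d=(P[0]+P[1]-P[2]-P[3]);d/=np.linalg.norm(d);print("stand c",c,"y",d,"posts",c+.032*d,c-.032*d,"size",np.linalg.norm(P[0]-P[1]),np.linalg.norm(P[0]-P[3]))
for u in [(309,77),(490,59)]:print("nest",onz(w1,C(*u),.012))
E
```

```text
steel (array([0.45184723, 0.01792792, 0.01785492]), np.float64(1.1122305794727483e-05)) [0.45174353 0.02055586 0.022     ] [0.45211011 0.01825081 0.022     ]
postR (array([0.45030804, 0.14135201, 0.04978271]), np.float64(0.00018122878711532224)) [0.45014403 0.14107642 0.049     ] L [0.44645676 0.20621985 0.049     ] (array([0.446077  , 0.20412315, 0.03081158]), np.float64(0.0005246742572087191)) (array([0.45040386, 0.13897485, 0.04235895]), np.float64(0.00013155423280241166))
stand c [0.44864719 0.17381615] y [-0.06161755  0.99809983] posts [0.44667543 0.20575534] [0.45061895 0.14187695] size 0.05345436369174363 0.11738970136003778
nest [0.52545183 0.22006332 0.012     ]
nest [0.5980239  0.22717839 0.012     ]
```

```bash
echo '[[[0.02,-0.01,0.05,0,0,0],[0.046,-0.022,0.1,0,0,0],[0.046,-0.022,0.153,0,0,0],[0.046,-0.022,0.153,0,0,0],[0.046,-0.022,0.153,0,0,0]]]' > path.dat && python3 nudge.py path.dat 0.07
python3 - <<'E'
from h import *
p,R=tool();print(p,R.round(3).tolist());c=snap("wrist","w3")
print(proj(c,[.452,.018,.022]))
E
```

```text
clock: 2.98
tcp_pos: [0.4532, 0.0171, 0.1019]
orientation: [0.001, 0.706, 0.708, 0.001]
wrist_force: [0.1, -0.3, 1.0]
finger_gap: 0.0703
grip_force: 0.0
[0.45319683 0.01707136 0.10191123] [[-0.002, 1.0, 0.002], [1.0, 0.002, -0.0], [-0.0, 0.002, -1.0]]
[252.55218645 204.88771618]
```

View pics/w3.png

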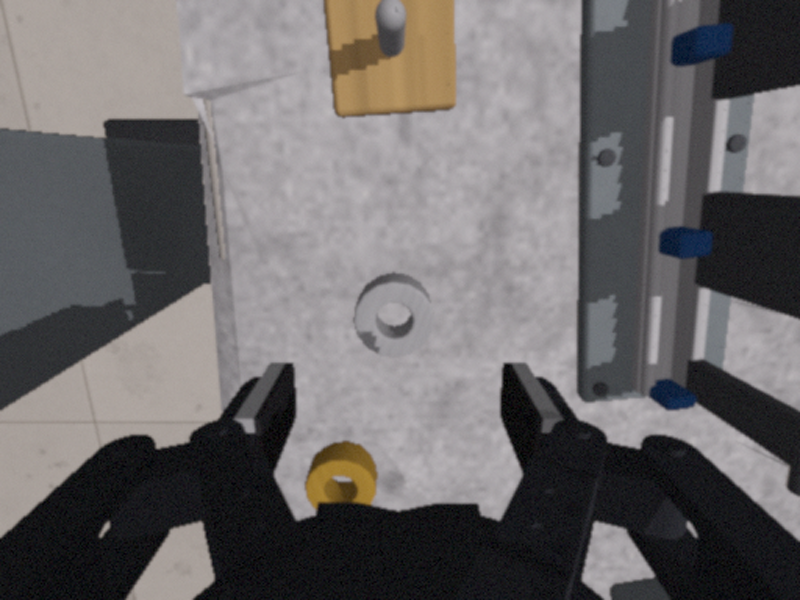

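The steel collar's top is at (393,319), within 1 px of the prediction. I'll descend and grasp.

```bash
echo '[[[0.001,-0.001,0.04,0,0,0],[0.001,-0.001,0.065,0,0,0],[0.001,-0.001,0.076,0,0,0],[0.001,-0.001,0.076,0,0,0]]]' > path.dat && python3 nudge.py path.dat
echo '[[[0,0,0,0,0,0],[0,0,0,0,0,0],[0,0,0,0,0,0],[0,0,0,0,0,0],[0,0,0,0,0,0]]]' > path.dat && python3 nudge.py path.dat 0.03 40
echo '[[[0,0,-0.04,0,0,0],[0,0,-0.09,0,0,0],[0,0,-0.09,0,0,0]]]' > path.dat && python3 nudge.py path.dat
python3 - <<'E'
from h import *
p,R=tool();print(p,R.T@(np.array([.4505,.1414,.13])-p))
E
```

```text
clock: 3.52
tcp_pos: [0.4521, 0.0171, 0.0251]
orientation: [0.0, 0.707, 0.707, 0.0]
wrist_force: [0.5, 0.8, 1.0]
finger_gap: 0.07
grip_force: 0.0
clock: 4.15
tcp_pos: [0.4523, 0.0172, 0.0258]
orientation: [0.001, 0.707, 0.707, 0.001]
wrist_force: [-1.2, 0.5, 6.4]
finger_gap: 0.0388
grip_force: 39.4
clock: 4.53
tcp_pos: [0.4544, 0.0169, 0.1185]
orientation: [0.003, 0.707, 0.707, 0.003]
wrist_force: [0.4, 0.3, -0.4]
finger_gap: 0.0389
grip_force: 41.0
[0.45440545 0.01692586 0.1184668 ] [ 0.12446171 -0.00379611 -0.01170254]
```

```bash
echo '[[[0.04,-0.001,0,0,0,0],[0.09,-0.002,0,0,0,0],[0.1235,-0.002,0.01,0,0,0],[0.1235,-0.002,0.02,0,0,0],[0.1235,-0.002,0.02,0,0,0]]]' > path.dat && python3 nudge.py path.dat
python3 - <<'E'
from h import *
p,R=tool();print(p,R.round(3).tolist());c=snap("wrist","w4")
print(proj(c,[.4505,.1414,.0515])/.64,proj(c,[.4466,.2057,.0515])/.64)
E
```

```text
clock: 5.15
tcp_pos: [0.4478, 0.1405, 0.093]
orientation: [-0.001, 0.707, 0.707, -0.001]
wrist_force: [-0.0, 0.1, -1.0]
finger_gap: 0.0387
grip_force: 41.0
[0.44782969 0.14046285 0.09298196] [[-0.0, 1.0, -0.003], [1.0, 0.0, -0.001], [-0.001, -0.003, -1.0]]
[404.39213936 352.76234058] [394.51227216 188.23730893]
```

View pics/w4.png

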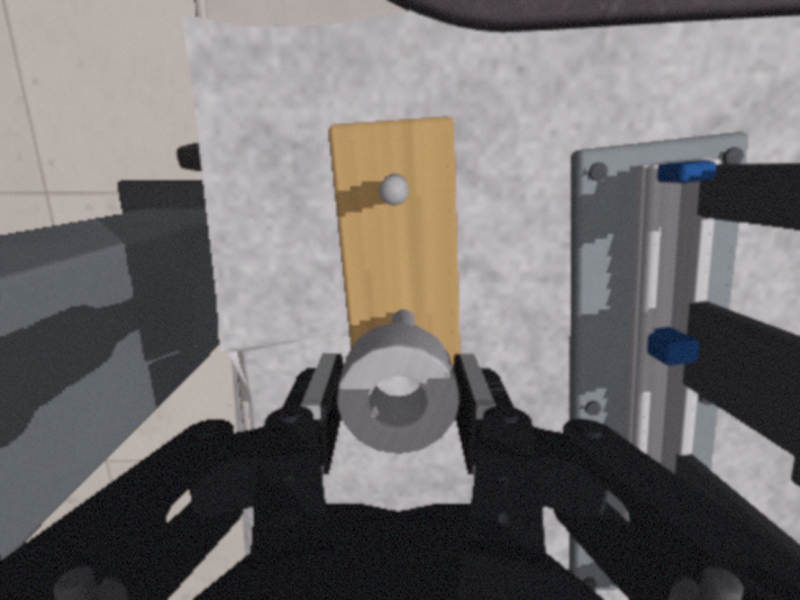

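The left post tip at (395,188) matches the prediction, and the held collar's bore is at (399,400). Next I'll compare its centre with the post.

```bash
python3 - <<'E'
from h import *
c=load("w4");print(onz(c,np.array([399,401])*.64,.0885),tool()[0])
E
echo '[[[0,0,0,0,0,0]]]' > path.dat && python3 nudge.py path.dat
```

```text
[0.44829674 0.14120178 0.0885    ] [0.4483848  0.14017049 0.09353912]
clock: 5.32
tcp_pos: [0.4493, 0.14, 0.0944]
orientation: [0.0, 0.708, 0.707, -0.0]
wrist_force: [-0.6, -0.2, -1.9]
finger_gap: 0.0384
grip_force: 41.0
```

```bash
echo '[[[0.0005,0.001,0.01,0,0,0],[0.0005,0.001,0.025,0,0,0],[0.0005,0.001,0.035,0,0,0],[0.0005,0.001,0.045,0,0,0],[0.0005,0.001,0.055,0,0,0],[0.0005,0.001,0.059,0,0,0],[0.0005,0.001,0.06,0,0,0]]]' > path.dat && python3 nudge.py path.dat
```

```text
clock: 6.2
tcp_pos: [0.4497, 0.1413, 0.0357]
orientation: [-0.0, 0.707, 0.707, -0.0]
wrist_force: [-8.5, -2.6, 24.6]
finger_gap: 0.0386
grip_force: 43.1
```

```bash
echo '[[[0,0,-0.001,0,0,0],[0,0,-0.001,0,0,0],[0,0,-0.001,0,0,0],[0,0,-0.02,0,0,0],[0,0,-0.06,0,0,0],[0,0,-0.08,0,0,0]]]' > path.dat && python3 nudge.py path.dat 0.065
echo '[[[-0.05,-0.007,0,0,0,0],[-0.1,-0.014,0,0,0,0],[-0.16,-0.021,0,0,0,0],[-0.21,-0.028,0,0,0,0],[-0.218,-0.028,0,0,0,0],[-0.218,-0.028,0,0,0,0],[-0.218,-0.028,0,0,0,0]]]' > path.dat && python3 nudge.py path.dat
python3 - <<'E'
from h import *
c=snap("wrist","w5");p,R=tool();print(p)
hsv=cv2.cvtColor(c["image"],cv2.COLOR_RGB2HSV);m=cv2.inRange(hsv,(12,140,60),(30,255,255))
n,l,st,ce=cv2.connectedComponentsWithStats(m);i=1+np.argmax(st[1:,4]);print(st[i],ce[i],proj(c,[.4223,-.077,.022]))
E
```

```text
clock: 6.95
tcp_pos: [0.451, 0.1415, 0.1159]
orientation: [0.001, 0.707, 0.707, 0.001]
wrist_force: [-0.9, 0.8, 0.3]
finger_gap: 0.0653
grip_force: 0.0
clock: 7.82
tcp_pos: [0.4221, -0.0755, 0.1141]
orientation: [-0.0, 0.707, 0.708, 0.0]
wrist_force: [-0.7, 0.0, 0.2]
finger_gap: 0.0651
grip_force: 0.0
[ 0.42213068 -0.07539055  0.11414391]
[ 231  180   47   49 1488] [253.90994624 204.47513441] [254.62482103 202.61487843]
```

View pics/w5.png

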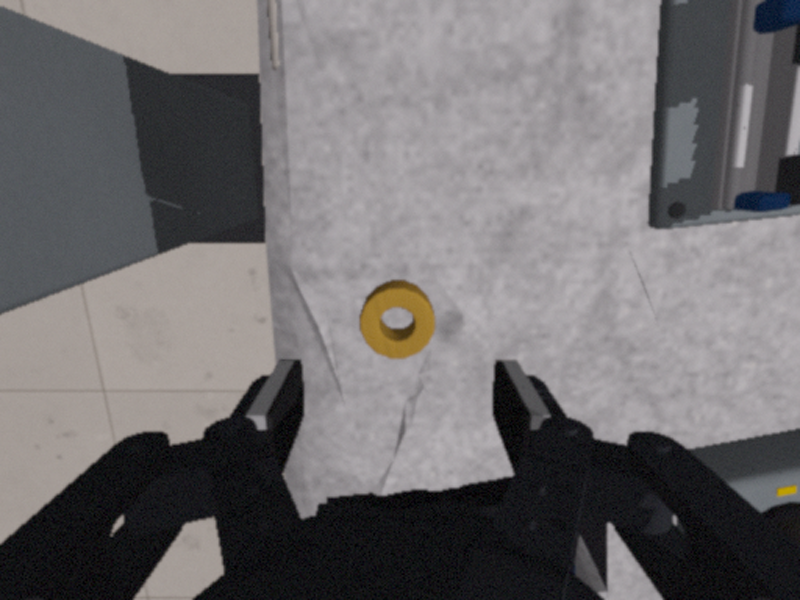

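Brass collar's top is at (397,318), so its centre is about (0.422, -0.0775). Now I'll grasp it.

```bash
echo '[[[-0.002,0,0.04,0,0,0],[-0.002,0,0.075,0,0,0],[-0.002,0,0.0875,0,0,0],[-0.002,0,0.0875,0,0,0]]]' > path.dat && python3 nudge.py path.dat
echo '[[[0,0,0,0,0,0],[0,0,0,0,0,0],[0,0,0,0,0,0],[0,0,0,0,0,0],[0,0,0,0,0,0]]]' > path.dat && python3 nudge.py path.dat 0.03 40
echo '[[[0,0,-0.04,0,0,0],[0,0,-0.085,0,0,0],[0.06,0.005,-0.085,0,0,0],[0.12,0.01,-0.085,0,0,0],[0.18,0.016,-0.085,0,0,0],[0.24,0.022,-0.085,0,0,0],[0.282,0.0245,-0.085,0,0,0],[0.283,0.0245,-0.075,0,0,0]]]' > path.dat && python3 nudge.py path.dat
echo '[[[0,0,0,0,0,0],[0,0,0,0,0,0],[0,0,0,0,0,0]]]' > path.dat && python3 nudge.py path.dat
python3 - <<'E'
from h import *
c=snap("wrist","w6");p,R=tool();print(p,R.round(3).tolist())
z=p[2]-.004
g=cv2.cvtColor(c["image"],cv2.COLOR_RGB2HSV);m=cv2.inRange(g,(12,140,50),(30,255,255));n,l,st,ce=cv2.connectedComponentsWithStats(m)
for i in range(1,n):
  if st[i,4]>150:print(st[i],ce[i])
E
```

```text
clock: 8.38
tcp_pos: [0.4217, -0.0777, 0.0264]
orientation: [-0.001, 0.707, 0.708, -0.0]
wrist_force: [-0.4, 0.4, 0.7]
finger_gap: 0.0649
grip_force: 0.0
clock: 9.0
tcp_pos: [0.4232, -0.0789, 0.0283]
orientation: [0.001, 0.707, 0.707, 0.001]
wrist_force: [-0.3, -0.0, 5.8]
finger_gap: 0.0382
grip_force: 39.7
clock: 10.0
tcp_pos: [0.4477, 0.2072, 0.103]
orientation: [0.001, 0.705, 0.709, 0.002]
wrist_force: [0.8, -0.1, -2.0]
finger_gap: 0.0386
grip_force: 41.2
clock: 10.38
tcp_pos: [0.4469, 0.2033, 0.1021]
orientation: [0.0, 0.708, 0.706, 0.0]
wrist_force: [0.6, -0.6, -2.0]
finger_gap: 0.0382
grip_force: 41.2
[0.44692068 0.20342556 0.10210798] [[0.002, 1.0, 0.0], [1.0, -0.002, 0.0], [0.0, 0.0, -1.0]]
[ 216  212   77   80 4539] [254.50275391 251.69310421]
```

```bash
echo '[[[0,0,0,0,0,0],[0,0,0,0,0,0]]]' > path.dat && python3 nudge.py path.dat;echo '[[[0,0,0,0,0,0],[0,0,0,0,0,0]]]' > path.dat && python3 nudge.py path.dat
```

```text
clock: 10.68
tcp_pos: [0.4468, 0.2041, 0.1019]
orientation: [0.0, 0.707, 0.707, 0.0]
wrist_force: [0.1, 0.4, -1.5]
finger_gap: 0.0382
grip_force: 41.2
clock: 10.92
tcp_pos: [0.4466, 0.2044, 0.1018]
orientation: [-0.0, 0.707, 0.707, 0.0]
wrist_force: [-0.1, -0.0, -1.8]
finger_gap: 0.0385
grip_force: 41.2
```

```bash
echo '[[[0.0015,0,0.015,0,0,0],[0.0015,0,0.03,0,0,0],[0.0015,0,0.04,0,0,0],[0.0015,0,0.05,0,0,0],[0.0015,0,0.06,0,0,0],[0.0015,0,0.064,0,0,0],[0.0015,0,0.067,0,0,0]]]' > path.dat && python3 nudge.py path.dat
```

```text
clock: 11.8
tcp_pos: [0.4463, 0.2058, 0.0379]
orientation: [0.0, 0.707, 0.707, -0.0]
wrist_force: [-17.5, -4.3, 53.8]
finger_gap: 0.0385
grip_force: 46.1
```

```bash
echo '[[[0,0,-0.002,0,0,0],[0,0,-0.002,0,0,0],[0,0,-0.002,0,0,0],[0,0,-0.03,0,0,0],[0,0,-0.08,0,0,0],[-0.03,0,-0.13,0,0,0]]]' > path.dat && python3 nudge.py path.dat 0.065
echo '[[[-0.05,0,-0.03,0,0,0],[-0.11,0,-0.06,0,0,0],[-0.17,0.01,-0.085,0,0,0],[-0.23,0.01,-0.085,0,0,0],[-0.29,0.01,-0.085,0,0,0],[-0.34,0.01,-0.085,0,0,0],[-0.34,0.01,-0.085,0,0,0],[-0.34,0.01,-0.085,0,0,0]]]' > path.dat && python3 nudge.py path.dat
python3 - <<'E'
from h import *
c=snap("wrist","w7");p,R=tool();print(p,R.round(3).tolist())
E
```

```text
clock: 12.55
tcp_pos: [0.4465, 0.1764, 0.1656]
orientation: [-0.0, 0.706, 0.708, -0.0]
wrist_force: [1.5, 0.1, -0.3]
finger_gap: 0.065
grip_force: 0.0
clock: 13.55
tcp_pos: [0.4563, -0.164, 0.2493]
orientation: [-0.001, 0.707, 0.707, 0.0]
wrist_force: [0.2, 0.6, -0.4]
finger_gap: 0.0652
grip_force: 0.0
[ 0.45636209 -0.16336296  0.24941004] [[-0.0, 1.0, -0.001], [1.0, 0.0, 0.001], [0.001, -0.001, -1.0]]
```

View pics/w7.png

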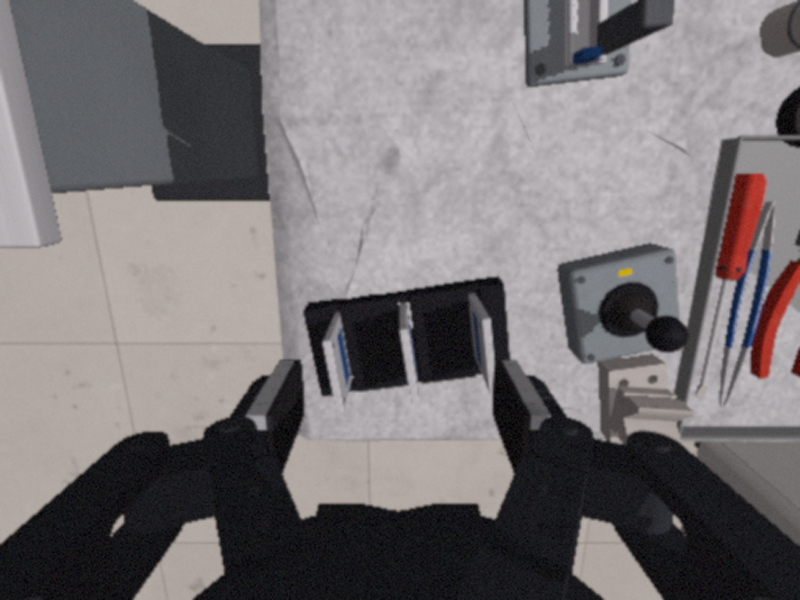

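The rack has its left-side corners at (306,305) and (501,280), and the blank tops run near x=340, 410 and 480. The console, with its yellow mark, is at (625,272). I'll zoom on the rack for accuracy.

```bash
python3 - <<'E'
from h import *
c=load("w7")
cv2.imwrite("pics/c2.png",cv2.resize(c["image"][170:270,190:330,::-1],None,fx=5.5,fy=5.5,interpolation=cv2.INTER_CUBIC))
E
```

```text
(no output)
```

View pics/c2.png

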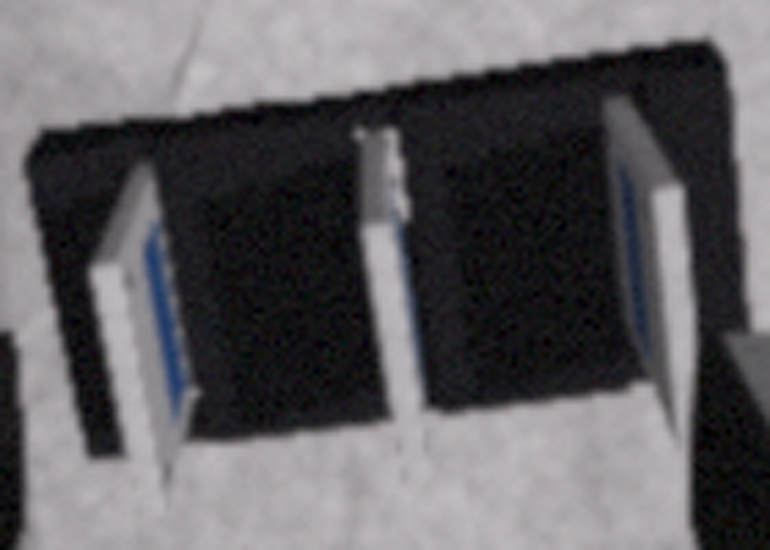

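```bash
python3 - <<'E'
from h import *
from scipy.optimize import least_squares
c=load("w7");C=lambda x,y:np.array([190+x/5.5,170+y/5.5])-.4
def W(p,l): 
    a=p[2];return np.array([p[0]+l[0]*np.cos(a)-l[1]*np.sin(a),p[1]+l[0]*np.sin(a)+l[1]*np.cos(a),l[2]])
obs=[((-.084,.041,.026),(36,140)),((.084,.041,.026),(718,46)),((-.084,-.041,.026),(90,458))]
bl=[(-.058,(108,264),(152,500)),(0,(376,228),None),(.058,(668,188),(683,440))]
def f(p):
    r=[proj(c,W(p,l))-C(*u) for l,u in obs]
    for i,(x,u,v) in enumerate(bl):
        r.append(proj(c,W(p,(x,.03+p[4+i],p[3])))-C(*u))
        if v:r.append(proj(c,W(p,(x,-.03+p[4+i],p[3])))-C(*v))
    return np.concatenate(r)
s=least_squares(f,[.46,-.23,.14,.076,0,0,0]);print(s.x.round(4),f(s.x).reshape(-1,2).round(1).tolist())
p=s.x
for i in range(3):print(i,W(p,(bl[i][0],p[4+i],p[3])))
# height check with scene/top
sc,t=load("s0"),load("t0");X=W(p,(0,.0,.076))
for i in range(3):
  a,b=W(p,(bl[i][0],.03+p[4+i],.076)),W(p,(bl[i][0],-.03+p[4+i],.076))
  print("scene",(proj(sc,a)/.64).round(0),(proj(sc,b)/.64).round(0),"top",(proj(t,a)/.64).round(0),(proj(t,b)/.64).round(0))
E
```

```text
[ 0.4655 -0.2314  0.1438  0.0697 -0.0027 -0.0046 -0.0037] [[-3.7, 1.1], [2.7, 0.0], [-1.2, -0.4], [-0.1, -1.4], [1.2, 1.4], [1.3, -0.2], [-1.1, -0.5], [0.6, 0.6]]
0 [ 0.40845842 -0.24243341  0.06973893]
1 [ 0.46612055 -0.23592203  0.06973893]
2 [ 0.52339734 -0.22675036  0.06973893]
scene [595. 301.] [613. 283.] top [552. 436.] [596. 429.]
scene [558. 286.] [576. 269.] top [545. 393.] [589. 386.]
scene [521. 272.] [541. 256.] top [537. 350.] [580. 344.]
```

```bash
echo '[[[0.06,0.02,0,0,0,-0.05],[0.12,0.04,0,0,0,-0.1],[0.18,0.06,0.03,0,0,-0.105],[0.23,0.08,0.06,0,0,-0.105],[0.264,0.084,0.1,0,0,-0.105],[0.264,0.084,0.1,0,0,-0.105],[0.264,0.084,0.1,0,0,-0.105],[0.264,0.084,0.1,0,0,-0.105]]]' > path.dat && python3 nudge.py path.dat
python3 - <<'E'
from h import *
c=snap("wrist","n1");print(tool()[0])
E
echo '[[[-0.04,0,0,0,0,0],[-0.08,0,0,0,0,0],[-0.08,0,0,0,0,0],[-0.08,0,0,0,0,0],[-0.08,0,0,0,0,0]]]' > path.dat && python3 nudge.py path.dat
python3 - <<'E'
from h import *
c=snap("wrist","n2");print(tool()[0])
a=load("n1")
# rough nest corners
for X in[(.5255,.22,.012),(.5525,-.032,.012),(.598,.227,.012)]:print(proj(a,X),proj(c,X))
x0=[int(proj(q,(.5763,.098,.05))[0])-72 for q in(a,c)];print(x0)
cv2.imwrite("pics/n12.png",np.hstack([cv2.resize(q["image"][20:244,x:x+149,::-1],None,fx=2.67,fy=2.67,interpolation=cv2.INTER_CUBIC) for q,x in zip((a,c),x0)]))
E
```

```text
clock: 14.6
tcp_pos: [0.5413, 0.0996, 0.1513]
orientation: [0.001, 0.669, 0.743, 0.001]
wrist_force: [0.1, -0.6, -1.3]
finger_gap: 0.065
grip_force: 0.0
[0.54140405 0.09926566 0.15130397]
clock: 15.28
tcp_pos: [0.549, 0.0207, 0.1502]
orientation: [0.0, 0.669, 0.743, 0.0]
wrist_force: [0.4, 0.1, -0.5]
finger_gap: 0.0646
grip_force: 0.0
[0.54893042 0.02089719 0.15004652]
[250.04280585  45.31767068] [250.99367733 -70.81394959]
[251.41987453 300.52285548] [252.06755015 235.21017209]
[336.77232821  46.23434988] [347.4184578  -69.60154453]
[223, 228]
```

View pics/n12.png

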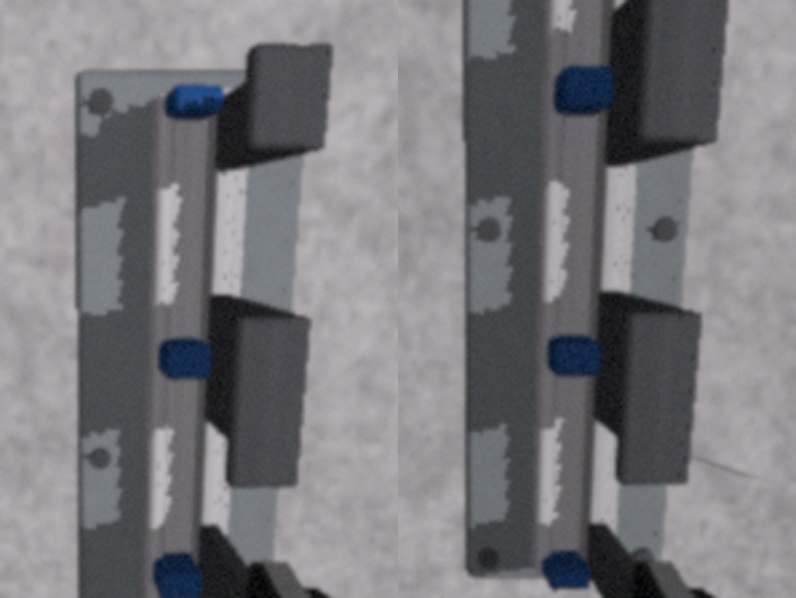

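Both views show the cheeks (blue) at (185,358)/(178,575) on the left and (184,90)/(177,356) on the right, and the hook tops with corners (228,487) left and (243,137) right. Now I'll triangulate the groove and hooks.

```bash
python3 - <<'E'
from h import *
a,b=load("n1"),load("n2")
A=lambda x,y:np.array([223+x/2.67,20+y/2.67])-.3
B=lambda x,y:np.array([228+x/2.67,20+y/2.67])-.3
th=.105;o=np.array([.5763,.098,0]);Rz=Rn.from_euler("z",th).as_matrix()
for n,u,v in[("ck12 f",(161,359),(157,91)),("ck12 b",(211,359),(214,89)),("ck23 f",(155,577),(148,357)),("ck23 b",(201,577),(203,357)),("hook12 fl",(228,487),(243,137)),("hook12 bl",(297,487),(320,141)),("screw front12/23",(100,458),(89,230))]:
    X,e=tri((a,A(*u)),(b,B(*v)));print(n,X.round(4),round(e,4),"nest",(Rz.T@(X-o)).round(4))
for n,c,u,z in[("base fl",a,A(78,73),.012),("base fr",b,B(468-398,574),.012),("base f mid a",a,A(79,400),.012),("base f mid b",b,B(467-398,400),.012)]:
    X=onz(c,u,z);print(n,X.round(4),(Rz.T@(X-o)).round(4))
E
```

```text
ck12 f [0.5627 0.1347 0.0305] 0.0003 nest [-0.0097  0.0379  0.0305]
ck12 b [0.5787 0.1367 0.0322] 0.0001 nest [0.0065 0.0382 0.0322]
ck23 f [0.5711 0.0565 0.0285] 0.0005 nest [-0.0095 -0.0408  0.0285]
ck23 b [0.5881 0.0583 0.0287] 0.0002 nest [ 0.0076 -0.0407  0.0287]
hook12 fl [0.5754 0.1161 0.0992] 0.0003 nest [0.001  0.0181 0.0992]
hook12 bl [0.5925 0.1173 0.0975] 0.0001 nest [0.0182 0.0175 0.0975]
screw front12/23 [0.5477 0.0938 0.0127] 0.0004 nest [-0.0288 -0.0012  0.0127]
base fl [0.5272 0.2189 0.012 ] [-0.0362  0.1253  0.012 ]
base fr [ 0.5543 -0.0312  0.012 ] [-0.0354 -0.1262  0.012 ]
base f mid a [0.5383 0.1142 0.012 ] [-0.0361  0.0201  0.012 ]
base f mid b [0.5469 0.0358 0.012 ] [-0.0358 -0.0588  0.012 ]
```

```bash
cat >> h.py <<'E'
o=np.array([.5763,.098,0]);TH=.1025
def rel(target,yaw,tilt=0.):
    "shift+rotvec from present pose to target with tool y at yaw, tilt = approach leaned so that the tool's back goes to the robot (rad)"
    p,R=tool();Z=Rn.from_euler("z",yaw).as_matrix();u=Z@np.array([-np.sin(tilt),0,np.cos(tilt)])
    z=-u;x=Z@np.array([0,1.,0]);y=np.cross(z,x);T=np.c_[x,y,z]
    return (R.T@(np.array(target)-p)).round(4).tolist(),Rn.from_matrix(R.T@T).as_rotvec().round(4).tolist()
def nest(pocket,tilt,h,lift=0.,off=.0041,foot=.0047,y0=-.0007,zf=.012):
    "tcp target: blank bottom centre at foot-off, on floor, tcp h up the blank, lifted along its axis"
    yl={1:.078,2:0,3:-.078}[pocket]+y0;u=np.array([-np.sin(tilt),0,np.cos(tilt)])
    l=np.array([foot-off,yl,zf+.003*abs(np.sin(tilt))])+(h+lift)*u
    return o+Rn.from_euler("z",TH).as_matrix()@l
E
python3 -c "
from h import *
print(rel([.5225,-.2255,.15],.144),rel([.5225,-.2255,.063],.144))"
```

```text
([-0.2422, -0.0523, -0.0], [0.0003, -0.0002, -0.0381]) ([-0.2422, -0.0524, 0.087], [0.0003, -0.0002, -0.0381])
```

```bash
echo '[[[-0.06,-0.013,0,0,0,0],[-0.12,-0.026,0,0,0,0],[-0.18,-0.04,0,0,0,-0.02],[-0.235,-0.052,0,0,0,-0.038],[-0.242,-0.052,0,0,0,-0.038],[-0.242,-0.052,0,0,0,-0.038],[-0.242,-0.052,0,0,0,-0.038],[-0.242,-0.052,0,0,0,-0.038]]]' > path.dat && python3 nudge.py path.dat 0.03
python3 - <<'E'
from h import *
c=snap("wrist","r1");print(rel([.5225,-.2255,.063],.144),tool()[0])
E
```

```text
clock: 16.32
tcp_pos: [0.5229, -0.2242, 0.1498]
orientation: [-0.0, 0.654, 0.757, 0.0]
wrist_force: [0.9, -0.5, -0.5]
finger_gap: 0.03
grip_force: 0.0
([-0.0011, -0.0006, 0.0868], [-0.0, -0.0003, 0.0011]) [ 0.52291789 -0.224403    0.14983689]
```

View pics/r1.png

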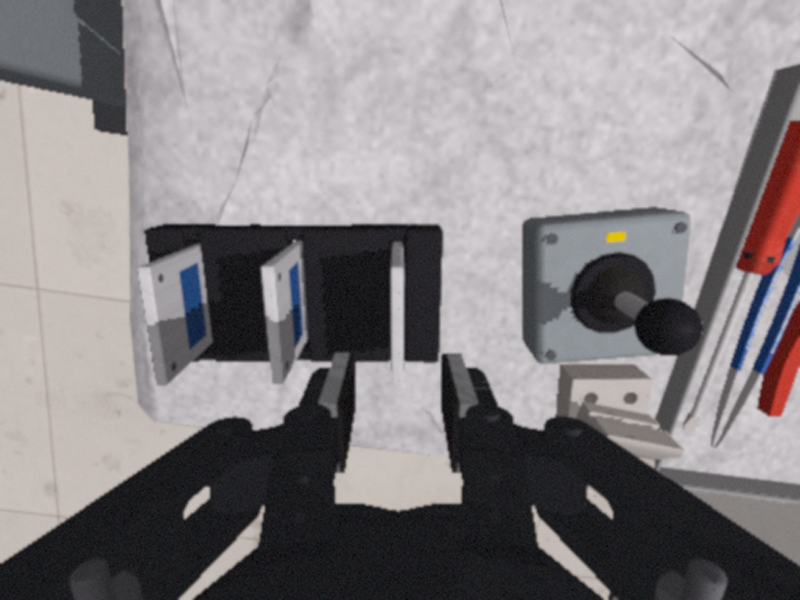

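Blank C's top edge runs (396,265)–(397,378), centred between the pads, B's (267,266)–(279,380) and A's (145,266)–(160,382). The knob is at (668,327) and the yellow mark at (616,237).

```bash
python3 - <<'E'
from h import *
c=load("r1");k=.64;w7=load("w7");C=lambda x,y:np.array([190+x/5.5,170+y/5.5])-.4
for n,u,v,q in[("A",(145,266),(160,382),(108,264)),("B",(268,266),(279,380),(376,228)),("C",(396,265),(397,378),(668,188))]:
    a,b=onz(c,np.array(u)*k,.076),onz(c,np.array(v)*k,.076);print(n,(a+b)/2,np.linalg.norm(a-b),"tri",tri((c,np.array(u)*k),(w7,C(*q))))
k7=np.array([666,333])*k
print("knob",tri((c,np.array([668,327])*k),(w7,k7)))
for u in[(616,237)]:print("mark",onz(c,np.array(u)*k,.036))
P=[onz(c,np.array(u)*k,.036)[:2] for u in[(525,221),(688,211),(685,350),(538,361)]];print(np.mean(P,0),P)
print("now",rel([.5225,-.2255,.063],.144))
E
```

```text
A [ 0.40869417 -0.2409201   0.076     ] 0.058411499541639385 tri (array([ 0.4052669 , -0.21207348,  0.07553525]), np.float64(4.33414001504052e-05))
B [ 0.46518742 -0.23208399  0.076     ] 0.05729523065758169 tri (array([ 0.46029846, -0.20433909,  0.07471231]), np.float64(0.0002161356231955091))
C [ 0.52246499 -0.22289949  0.076     ] 0.056682748363692255 tri (array([ 0.51801796, -0.19374576,  0.08089096]), np.float64(5.847891012086353e-05))
knob (array([ 0.64376179, -0.20348512,  0.08415651]), np.float64(0.00024741900950423))
mark [ 0.63396858 -0.17149434  0.036     ]
[ 0.63834031 -0.20021362] [array([ 0.58368246, -0.17024888]), array([ 0.66765012, -0.15261581]), array([ 0.69235849, -0.22941239]), array([ 0.60967019, -0.24857742])]
now ([-0.0011, -0.0006, 0.0868], [-0.0, -0.0003, 0.0011])
```

```bash
echo '[[[0,-0.0005,0.04,0,0,0],[0,-0.0005,0.075,0,0,0],[0,-0.0005,0.087,0,0,0],[0,-0.0005,0.087,0,0,0]]]' > path.dat && python3 nudge.py path.dat
echo '[[[0,0,0,0,0,0],[0,0,0,0,0,0],[0,0,0,0,0,0],[0,0,0,0,0,0]]]' > path.dat && python3 nudge.py path.dat 0 35
echo '[[[0,0,-0.05,0,0,0],[0,0,-0.1,0,0,0],[0,0,-0.14,0,0,0],[0,0,-0.14,0,0,0]]]' > path.dat && python3 nudge.py path.dat
python3 - <<'E'
from h import *
t=np.radians(14)
print(rel(nest(3,t,.057,.1),TH,t),nest(3,t,.057,.1))
E
```

```text
clock: 16.88
tcp_pos: [0.5219, -0.2253, 0.0624]
orientation: [-0.001, 0.655, 0.756, -0.0]
wrist_force: [0.5, 0.3, 0.3]
finger_gap: 0.0301
grip_force: 0.0
clock: 17.38
tcp_pos: [0.5233, -0.2265, 0.0644]
orientation: [0.002, 0.655, 0.756, 0.0]
wrist_force: [0.4, 0.6, 5.8]
finger_gap: 0.0053
grip_force: 36.0
clock: 17.88
tcp_pos: [0.524, -0.2271, 0.2068]
orientation: [0.004, 0.655, 0.756, 0.001]
wrist_force: [-0.0, -0.6, -1.6]
finger_gap: 0.0055
grip_force: 35.4
([0.2374, 0.0573, 0.041], [-0.2385, -0.0004, 0.0408]) [0.54716709 0.01588814 0.16506219]
```

```bash
echo '[[[0.05,0.012,0,-0.06,0,0.01],[0.1,0.024,0,-0.12,0,0.02],[0.15,0.036,0.01,-0.18,0,0.03],[0.2,0.048,0.02,-0.238,0,0.041],[0.237,0.057,0.03,-0.238,0,0.041],[0.237,0.057,0.041,-0.238,0,0.041],[0.237,0.057,0.041,-0.238,0,0.041],[0.237,0.057,0.041,-0.238,0,0.041]]]' > path.dat && python3 nudge.py path.dat
echo '[[[0,0,0,0,0,0],[0,0,0,0,0,0],[0,0,0,0,0,0],[0,0,0,0,0,0]]]' > path.dat && python3 nudge.py path.dat
python3 - <<'E'
from h import *
t=np.radians(14);c=snap("wrist","b1")
print(rel(nest(3,t,.058,.1),TH,t),tool()[0])
q=nest(3,t,0);print("seat bottom px",proj(c,q)/.64, "held top corners +y (if centred)")
p,R=tool()
for y in(.03,-.03):print(proj(c,p+R@np.array([y,0,-.012]))/.64)
E
```

```text
clock: 18.88
tcp_pos: [0.5449, 0.0157, 0.1616]
orientation: [0.078, 0.666, 0.736, 0.089]
wrist_force: [-0.0, 0.4, -0.5]
finger_gap: 0.0056
grip_force: 35.3
clock: 19.38
tcp_pos: [0.5449, 0.0166, 0.1619]
orientation: [0.078, 0.666, 0.737, 0.09]
wrist_force: [0.9, -0.6, -0.3]
finger_gap: 0.0053
grip_force: 35.3
([-0.0011, 0.0029, -0.0036], [-0.0063, -0.0047, -0.0014]) [0.54483427 0.01672886 0.16185781]
seat bottom px [403.01275969 284.82632427] held top corners +y (if centred)
[396.75830281 335.090979  ]
[396.76967028 518.40527877]
```

View pics/b1.png

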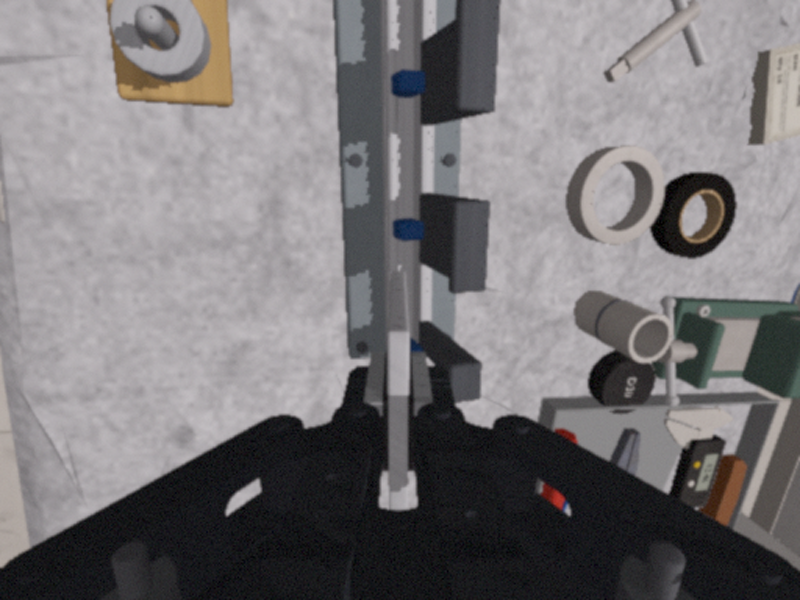

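The blank is held with its top edge from (398,333) to (398,505), so it's centred in hand and in line with the groove. The steel collar shows fully down at (155,30). I'll insert it along the tilted axis.

```bash
echo '[[[-0.001,0.003,0.02,-0.006,0,0],[-0.001,0.003,0.04,-0.006,0,0],[-0.001,0.003,0.06,-0.006,0,0],[-0.001,0.003,0.075,-0.006,0,0],[-0.001,0.003,0.08,-0.006,0,0],[-0.001,0.003,0.08,-0.006,0,0],[-0.001,0.003,0.08,-0.006,0,0]]]' > path.dat && python3 nudge.py path.dat
python3 - <<'E'
from h import *
t=np.radians(14);print(rel(nest(3,t,.058),TH,t))
E
```

```text
clock: 20.3
tcp_pos: [0.567, 0.0183, 0.0855]
orientation: [0.08, 0.665, 0.737, 0.092]
wrist_force: [-0.2, 0.5, -1.3]
finger_gap: 0.0055
grip_force: 35.3
([-0.0005, -0.0002, 0.017], [0.0008, -0.0045, -0.0012])
```

```bash
echo '[[[0,0,0.006,0,0,0],[0,0,0.011,0,0,0],[0,0,0.014,0,0,0],[0,0,0.016,0,0,0],[0,0,0.016,0,0,0]]]' > path.dat && python3 nudge.py path.dat
python3 - <<'E'
from h import *
t=np.radians(14);print(rel(nest(3,t,.058),TH,t),env.get_state()["wrist_force"])
E
```

```text
clock: 20.92
tcp_pos: [0.5728, 0.0188, 0.0753]
orientation: [0.083, 0.665, 0.737, 0.094]
wrist_force: [-19.6, 0.1, 43.8]
finger_gap: 0.0057
grip_force: 42.7
([-0.0003, -0.0033, 0.0056], [0.0074, -0.0032, -0.0003]) [-19.63959187   0.08495385  43.80235092]
```

Contact comes about 6 mm above the floor height I assumed. The hook triangulation (top at 0.098) implies a groove floor at z≈0.018, so the blank is already on the floor. I'll back off the pressing and recompute.

```bash
sed -i 's/zf=.012/zf=.018/; s/foot=.0047/foot=.0045/' h.py
echo '[[[0,0,-0.003,0,0,0],[0,0,-0.005,0,0,0],[0,0,-0.005,0,0,0]]]' > path.dat && python3 nudge.py path.dat
python3 - <<'E'
from h import *
t=np.radians(14);print(rel(nest(3,t,.058),TH,t),env.get_state()["wrist_force"])
E
```

```text
clock: 21.3
tcp_pos: [0.5711, 0.0186, 0.0757]
orientation: [0.081, 0.665, 0.737, 0.093]
wrist_force: [-1.0, 0.7, 10.7]
finger_gap: 0.0057
grip_force: 37.3
([-0.0002, -0.0005, 0.0006], [0.0037, -0.0041, -0.001]) [-1.02432544  0.65379123 10.70649582]
```

```bash
cat > rot.py <<'E'
from h import *
import sys
pk=int(sys.argv[1]);h=float(sys.argv[2])
for d,off in[(9,.0038),(4,.0035),(-1,.0033),(-6,.003)]:
    t=np.radians(d);print(d,rel(nest(pk,t,h,.001,off),TH,t))
E
python3 rot.py 3 .058
```

```text
9 ([-0.0002, 0.0049, 0.0002], [0.091, -0.0041, -0.0008])
4 ([-0.0002, 0.0102, 0.0012], [0.1783, -0.0042, -0.0007])
-1 ([-0.0002, 0.0154, 0.0025], [0.2655, -0.0042, -0.0005])
-6 ([-0.0002, 0.0207, 0.0039], [0.3528, -0.0042, -0.0003])
```

```bash
echo '[[[0,0.0025,0,0.045,0,0],[0,0.005,0,0.09,0,0],[0,0.0077,0,0.135,0,0],[0,0.0102,0.0005,0.178,0,0],[0,0.0128,0.001,0.222,0,0],[0,0.0154,0.0015,0.265,0,0],[0,0.018,0.002,0.31,0,0],[0,0.0207,0.003,0.353,0,0]]]' > path.dat && python3 nudge.py path.dat
echo '[[[0,0,0,0,0,0],[0,0,0,0,0,0]]]' > path.dat && python3 nudge.py path.dat
python3 rot.py 3 .058 | tail -1
```

```text
clock: 22.3
tcp_pos: [0.5909, 0.0208, 0.0764]
orientation: [-0.038, 0.669, 0.741, -0.039]
wrist_force: [1.5, 0.2, 6.1]
finger_gap: 0.0053
grip_force: 36.7
clock: 22.55
tcp_pos: [0.591, 0.0207, 0.0764]
orientation: [-0.038, 0.669, 0.741, -0.038]
wrist_force: [1.3, 0.7, 6.3]
finger_gap: 0.0053
grip_force: 36.6
-6 ([-0.0003, 0.0009, -0.0007], [-0.0029, -0.0044, 0.0005])
```

```bash
echo '[[[0,0.0015,0,0,0,0],[0,0.003,0,0,0,0],[0,0.003,0,0,0,0]]]' > path.dat && python3 nudge.py path.dat
```

```text
clock: 22.92
tcp_pos: [0.5918, 0.0208, 0.0763]
orientation: [-0.039, 0.669, 0.741, -0.04]
wrist_force: [-2.9, -1.0, 11.1]
finger_gap: 0.0054
grip_force: 37.2
```

```bash
echo '[[[0,0,0,0,0,0],[0,0,0,0,0,0],[0,0,0,0,0,0],[0,0,-0.01,0,0,0],[0,0,-0.04,0,0,0],[0,0,-0.08,0,0,0],[0,0,-0.1,0,0,0],[0,0,-0.1,0,0,0]]]' > path.dat && python3 nudge.py path.dat 0.03
python3 - <<'E'
from h import *
c=snap("wrist","p1");print(rel([.465,-.2335,.16],.144),tool()[0])
E
```

```text
clock: 23.92
tcp_pos: [0.6052, 0.0217, 0.1776]
orientation: [-0.036, 0.669, 0.741, -0.037]
wrist_force: [0.5, 0.1, 1.5]
finger_gap: 0.03
grip_force: 0.0
([-0.2397, -0.1621, 0.0324], [-0.107, -0.0068, -0.0413]) [0.60427344 0.02174752 0.17598463]
```

View pics/p1.png

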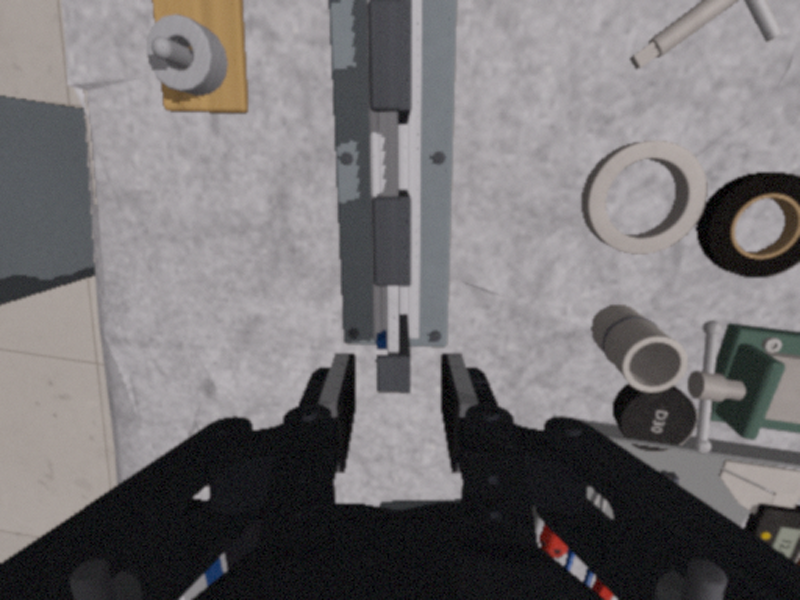

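The blank stands leaning under the hooks in the right pocket (white edge at (393,320)). Next is blank B.

```bash
echo '[[[-0.05,-0.03,0,-0.03,0,-0.01],[-0.1,-0.06,0.01,-0.06,0,-0.02],[-0.15,-0.1,0.02,-0.107,-0.005,-0.04],[-0.2,-0.14,0.03,-0.107,-0.006,-0.041],[-0.24,-0.162,0.032,-0.107,-0.006,-0.041],[-0.24,-0.162,0.032,-0.107,-0.006,-0.041],[-0.24,-0.162,0.032,-0.107,-0.006,-0.041],[-0.24,-0.162,0.032,-0.107,-0.006,-0.041]]]' > path.dat && python3 nudge.py path.dat
echo '[[[0,0,0,0,0,0],[0,0,0,0,0,0],[0,0,0,0,0,0],[0,0,0,0,0,0]]]' > path.dat && python3 nudge.py path.dat
python3 - <<'E'
from h import *
print(rel([.465,-.2335,.063],.144),tool()[0])
E
```

```text
clock: 24.98
tcp_pos: [0.4648, -0.2324, 0.1594]
orientation: [-0.002, 0.654, 0.757, -0.0]
wrist_force: [-0.9, -0.1, 0.2]
finger_gap: 0.0298
grip_force: 0.0
clock: 25.48
tcp_pos: [0.4647, -0.2336, 0.1599]
orientation: [-0.001, 0.654, 0.756, -0.0]
wrist_force: [0.9, -0.5, 1.1]
finger_gap: 0.03
grip_force: 0.0
([-0.0001, 0.0005, 0.0969], [-0.0019, -0.0012, -0.0]) [ 0.46467705 -0.23357994  0.15989717]
```

```bash
echo '[[[0,0.0005,0.05,0,0,0],[0,0.0005,0.085,0,0,0],[0,0.0005,0.097,0,0,0],[0,0.0005,0.097,0,0,0]]]' > path.dat && python3 nudge.py path.dat
echo '[[[0,0,0,0,0,0],[0,0,0,0,0,0],[0,0,0,0,0,0],[0,0,0,0,0,0]]]' > path.dat && python3 nudge.py path.dat 0 35
echo '[[[0,0,-0.05,0,0,0],[0,0,-0.1,0,0,0],[0,0,-0.14,0,0,0],[0,0,-0.14,0,0,0]]]' > path.dat && python3 nudge.py path.dat
echo '[[[0,0,0,0,0,0],[0,0,0,0,0,0]]]' > path.dat && python3 nudge.py path.dat
python3 - <<'E'
from h import *
t=np.radians(14)
print(rel(nest(2,t,.058,.09),TH,t),tool()[0])
E
```

```text
clock: 25.98
tcp_pos: [0.4647, -0.2334, 0.0627]
orientation: [-0.002, 0.655, 0.756, -0.0]
wrist_force: [-1.1, -0.5, 0.1]
finger_gap: 0.03
grip_force: 0.0
clock: 26.48
tcp_pos: [0.4659, -0.2343, 0.0644]
orientation: [0.0, 0.655, 0.756, -0.0]
wrist_force: [-1.5, 1.1, 6.4]
finger_gap: 0.0056
grip_force: 38.3
clock: 26.98
tcp_pos: [0.467, -0.2349, 0.2067]
orientation: [0.003, 0.655, 0.756, 0.0]
wrist_force: [-0.5, -0.1, -0.5]
finger_gap: 0.0052
grip_force: 37.4
clock: 27.22
tcp_pos: [0.4643, -0.2331, 0.2013]
orientation: [-0.003, 0.655, 0.756, -0.0]
wrist_force: [0.3, 0.6, -1.2]
finger_gap: 0.0048
grip_force: 37.4
([0.3122, 0.123, 0.0395], [-0.2484, -0.0083, 0.0405]) [ 0.46429234 -0.23305254  0.20128235]
```

```bash
echo '[[[0.05,0.02,-0.01,-0.06,0,0.01],[0.1,0.04,-0.01,-0.12,0,0.02],[0.155,0.06,-0.01,-0.18,-0.005,0.03],[0.21,0.08,-0.01,-0.24,-0.008,0.04],[0.265,0.105,0,-0.248,-0.008,0.04],[0.312,0.123,0.02,-0.248,-0.008,0.04],[0.312,0.123,0.035,-0.248,-0.008,0.04],[0.312,0.123,0.037,-0.248,-0.008,0.04]]]' > path.dat && python3 nudge.py path.dat
echo '[[[0,0,0,0,0,0],[0,0,0,0,0,0],[0,0,0,0,0,0],[0,0,0,0,0,0]]]' > path.dat && python3 nudge.py path.dat
python3 - <<'E'
from h import *
t=np.radians(14)
print(rel(nest(2,t,.058,.01),TH,t),tool()[0])
c=snap("wrist","b2");a=load("b1")
# shift of the held blank's image against blank 1 in hand
A=cv2.cvtColor(a["image"],cv2.COLOR_RGB2GRAY)[205:330,244:266];B=cv2.cvtColor(c["image"],cv2.COLOR_RGB2GRAY)[195:340,236:276]
m=cv2.matchTemplate(B,A,cv2.TM_CCOEFF_NORMED);_,v,_,l=cv2.minMaxLoc(m);print("shift",l[0]-8,l[1]-10,round(v,3))
E
```

```text
clock: 28.22
tcp_pos: [0.5401, 0.0935, 0.1632]
orientation: [0.081, 0.664, 0.738, 0.089]
wrist_force: [-0.5, 0.1, -0.3]
finger_gap: 0.0054
grip_force: 37.3
clock: 28.72
tcp_pos: [0.5424, 0.0923, 0.1665]
orientation: [0.083, 0.665, 0.737, 0.091]
wrist_force: [0.4, -0.3, -1.1]
finger_gap: 0.0054
grip_force: 37.3
([0.0016, -0.0023, 0.0838], [0.0026, 0.0019, 0.0002]) [0.54241135 0.09233003 0.16648371]
shift 0 0 0.981
```

```bash
echo '[[[0.001,-0.002,0.02,0,0,0],[0.001,-0.002,0.04,0,0,0],[0.001,-0.002,0.06,0,0,0],[0.001,-0.002,0.075,0,0,0],[0.001,-0.002,0.082,0,0,0],[0.001,-0.002,0.083,0,0,0],[0.001,-0.002,0.083,0,0,0]]]' > path.dat && python3 nudge.py path.dat
python3 - <<'E'
from h import *
t=np.radians(14);print(rel(nest(2,t,.058),TH,t))
E
```

```text
clock: 29.65
tcp_pos: [0.5606, 0.0955, 0.0856]
orientation: [0.083, 0.665, 0.737, 0.091]
wrist_force: [0.4, 0.1, -0.9]
finger_gap: 0.0051
grip_force: 37.3
([0.0002, -0.0004, 0.0108], [0.0026, 0.0017, 0.001])
```

```bash
echo '[[[0,0,0.004,0,0,0],[0,0,0.008,0,0,0],[0,0,0.011,0,0,0],[0,0,0.011,0,0,0]]]' > path.dat && python3 nudge.py path.dat
python3 rot.py 2 .058
```

```text
clock: 30.15
tcp_pos: [0.5639, 0.0958, 0.0756]
orientation: [0.084, 0.664, 0.737, 0.091]
wrist_force: [-1.7, -1.3, 7.1]
finger_gap: 0.006
grip_force: 38.6
9 ([0.0002, 0.0042, -0.0001], [0.0914, 0.0018, 0.0012])
4 ([0.0002, 0.0095, 0.0009], [0.1787, 0.0019, 0.0011])
-1 ([0.0002, 0.0147, 0.0022], [0.266, 0.0019, 0.001])
-6 ([0.0002, 0.02, 0.0036], [0.3532, 0.002, 0.0009])
```

```bash
echo '[[[0,0.0022,0,0.045,0,0],[0,0.0045,0,0.09,0,0],[0,0.007,0,0.135,0,0],[0,0.0095,0.0005,0.178,0,0],[0,0.0122,0.001,0.222,0,0],[0,0.0148,0.0015,0.265,0,0],[0,0.0175,0.002,0.31,0,0],[0,0.0202,0.003,0.353,0,0]]]' > path.dat && python3 nudge.py path.dat
echo '[[[0,0.001,0,0,0,0],[0,0.003,0,0,0,0],[0,0.003,0,0,0,0]]]' > path.dat && python3 nudge.py path.dat
python3 rot.py 2 .058 | tail -1
```

```text
clock: 31.15
tcp_pos: [0.5835, 0.0978, 0.0764]
orientation: [-0.035, 0.669, 0.741, -0.041]
wrist_force: [-0.0, 0.3, 1.8]
finger_gap: 0.0054
grip_force: 37.7
clock: 31.52
tcp_pos: [0.5837, 0.0978, 0.0764]
orientation: [-0.036, 0.669, 0.742, -0.042]
wrist_force: [-8.8, -1.5, 8.1]
finger_gap: 0.0051
grip_force: 38.6
-6 ([0.0002, 0.0003, -0.0007], [-0.0068, 0.0023, 0.0008])
```

```bash
echo '[[[0,0,0,0,0,0],[0,0,0,0,0,0],[0,0,0,0,0,0],[0,0,-0.01,0,0,0],[0,0,-0.04,0,0,0],[0,0,-0.08,0,0,0],[0,0,-0.11,0,0,0],[0,0,-0.11,0,0,0]]]' > path.dat && python3 nudge.py path.dat 0.03
python3 - <<'E'
from h import *
c=snap("wrist","p2");print(rel([.4085,-.2415,.17],.144),tool()[0])
E
```

```text
clock: 32.52
tcp_pos: [0.5999, 0.0996, 0.189]
orientation: [-0.033, 0.669, 0.742, -0.038]
wrist_force: [-0.3, 0.6, -0.0]
finger_gap: 0.0302
grip_force: 0.0
([-0.3197, -0.2214, 0.0407], [-0.1035, -0.0001, -0.041]) [0.59881822 0.0995974  0.18698375]
```

```bash
echo '[[[-0.05,-0.034,0,-0.03,0,-0.01],[-0.1,-0.068,0.01,-0.06,0,-0.02],[-0.15,-0.103,0.02,-0.1,0,-0.04],[-0.2,-0.138,0.03,-0.104,0,-0.041],[-0.25,-0.173,0.04,-0.104,0,-0.041],[-0.3,-0.208,0.041,-0.104,0,-0.041],[-0.32,-0.2215,0.041,-0.104,0,-0.041],[-0.32,-0.2215,0.041,-0.104,0,-0.041]]]' > path.dat && python3 nudge.py path.dat
echo '[[[0,0,0,0,0,0],[0,0,0,0,0,0],[0,0,0,0,0,0],[0,0,0,0,0,0]]]' > path.dat && python3 nudge.py path.dat
python3 - <<'E'
from h import *
print(rel([.4085,-.2415,.063],.144),tool()[0]);c=snap("wrist","r3");a=load("r1")
# blank in view relative to view of blank C before grasp
p,R=tool();pa,_=a["tcp"]
print("expected px of +y top corner",proj(c,[.4085+.03*-.1435,-.2415+.0297,.076]))
g=cv2.cvtColor(c["image"],cv2.COLOR_RGB2GRAY);print(g[150:185:3,246:264:2].tolist())
E
```

```text
clock: 33.58
tcp_pos: [0.4059, -0.2429, 0.168]
orientation: [-0.002, 0.656, 0.755, -0.001]
wrist_force: [0.2, -0.8, -0.0]
finger_gap: 0.0299
grip_force: 0.0
clock: 34.08
tcp_pos: [0.4076, -0.2413, 0.1688]
orientation: [-0.001, 0.654, 0.757, -0.001]
wrist_force: [-1.0, 0.9, 0.4]
finger_gap: 0.0297
grip_force: 0.0
([-0.0004, 0.0012, 0.1058], [-0.0029, -0.0005, 0.0012]) [ 0.40757195 -0.24132476  0.16883421]
expected px of +y top corner [255.63968861 164.15014296]
[[38, 33, 32, 23, 43, 39, 65, 56, 31], [27, 28, 25, 58, 103, 98, 133, 100, 39], [19, 25, 23, 68, 103, 112, 139, 98, 36], [25, 17, 106, 166, 107, 108, 129, 86, 36], [23, 28, 104, 128, 106, 109, 113, 61, 33], [19, 27, 105, 132, 153, 154, 157, 87, 31], [24, 20, 113, 155, 193, 194, 194, 115, 33], [18, 19, 103, 153, 194, 196, 196, 114, 33], [29, 25, 115, 156, 193, 195, 190, 96, 34], [28, 20, 120, 156, 189, 195, 189, 89, 32], [25, 24, 119, 165, 191, 192, 185, 83, 33], [16, 27, 119, 166, 192, 194, 187, 79, 34]]
```

```bash
echo '[[[-0.001,0.001,0.05,0,0,0],[-0.001,0.001,0.09,0,0,0],[-0.001,0.001,0.106,0,0,0],[-0.001,0.001,0.106,0,0,0]]]' > path.dat && python3 nudge.py path.dat
echo '[[[0,0,0,0,0,0],[0,0,0,0,0,0],[0,0,0,0,0,0],[0,0,0,0,0,0]]]' > path.dat && python3 nudge.py path.dat 0 35
echo '[[[0,0,-0.05,0,0,0],[0,0,-0.1,0,0,0],[0,0,-0.14,0,0,0],[0,0,-0.14,0,0,0]]]' > path.dat && python3 nudge.py path.dat
echo '[[[0,0,0,0,0,0],[0,0,0,0,0,0]]]' > path.dat && python3 nudge.py path.dat
python3 - <<'E'
from h import *
t=np.radians(14)
print(rel(nest(1,t,.058,.09),TH,t),tool()[0])
E
```

```text
clock: 34.62
tcp_pos: [0.4072, -0.2419, 0.0617]
orientation: [-0.003, 0.654, 0.756, -0.001]
wrist_force: [-0.1, 0.2, 0.3]
finger_gap: 0.0303
grip_force: 0.0
clock: 35.12
tcp_pos: [0.4088, -0.2433, 0.0639]
orientation: [0.0, 0.654, 0.756, -0.001]
wrist_force: [-0.2, 1.0, 6.2]
finger_gap: 0.0058
grip_force: 37.8
clock: 35.62
tcp_pos: [0.4101, -0.2441, 0.2062]
orientation: [0.002, 0.654, 0.756, -0.001]
wrist_force: [0.8, 0.4, -1.5]
finger_gap: 0.0052
grip_force: 36.8
clock: 35.88
tcp_pos: [0.4076, -0.242, 0.2013]
orientation: [-0.003, 0.654, 0.756, -0.001]
wrist_force: [0.2, 0.0, -1.0]
finger_gap: 0.0058
grip_force: 36.8
([0.3909, 0.1837, 0.0391], [-0.2493, -0.0077, 0.0409]) [ 0.40763034 -0.24204248  0.20128842]
```

```bash
echo '[[[0.05,0.023,-0.01,-0.04,0,0.01],[0.1,0.047,-0.01,-0.08,0,0.02],[0.15,0.07,-0.01,-0.12,-0.002,0.03],[0.2,0.094,-0.01,-0.17,-0.005,0.035],[0.25,0.117,-0.01,-0.22,-0.007,0.041],[0.3,0.141,-0.01,-0.249,-0.007,0.041],[0.35,0.165,0,-0.249,-0.007,0.041],[0.391,0.183,0.01,-0.249,-0.007,0.041]]]' > path.dat && python3 nudge.py path.dat
echo '[[[0,0,0.01,0,0,0],[0,0,0.02,0,0,0],[0,0,0.02,0,0,0],[0,0,0.02,0,0,0],[0,0,0.02,0,0,0]]]' > path.dat && python3 nudge.py path.dat
python3 - <<'E'
from h import *
t=np.radians(14)
print(rel(nest(1,t,.058,.01),TH,t),tool()[0])
c=snap("wrist","b3");a=load("b1")
A=cv2.cvtColor(a["image"],cv2.COLOR_RGB2GRAY)[205:330,244:266];B=cv2.cvtColor(c["image"],cv2.COLOR_RGB2GRAY)[195:340,236:276]
m=cv2.matchTemplate(B,A,cv2.TM_CCOEFF_NORMED);_,v,_,l=cv2.minMaxLoc(m);print("shift",l[0]-8,l[1]-10,round(v,3))
E
```

```text
clock: 36.88
tcp_pos: [0.5329, 0.1725, 0.1909]
orientation: [0.082, 0.664, 0.737, 0.09]
wrist_force: [0.5, -1.6, -0.3]
finger_gap: 0.0056
grip_force: 36.8
clock: 37.5
tcp_pos: [0.5387, 0.1702, 0.1738]
orientation: [0.083, 0.665, 0.736, 0.091]
wrist_force: [0.0, -0.6, -0.5]
finger_gap: 0.0056
grip_force: 36.7
([0.0018, -0.0083, 0.0898], [0.003, 0.0018, -0.0009]) [0.53870503 0.17018169 0.17379266]
shift 0 0 0.891
```

```bash
echo '[[[0.001,-0.008,0.01,0,0,0],[0.0015,-0.008,0.03,0,0,0],[0.0015,-0.008,0.05,0,0,0],[0.0015,-0.008,0.07,0,0,0],[0.0015,-0.008,0.083,0,0,0],[0.0015,-0.008,0.088,0,0,0],[0.0015,-0.008,0.088,0,0,0],[0.0015,-0.008,0.088,0,0,0]]]' > path.dat && python3 nudge.py path.dat
python3 - <<'E'
from h import *
t=np.radians(14);print(rel(nest(1,t,.058),TH,t))
E
```

```text
clock: 38.55
tcp_pos: [0.5522, 0.1738, 0.0865]
orientation: [0.083, 0.665, 0.737, 0.091]
wrist_force: [0.0, -0.3, 0.3]
finger_gap: 0.0058
grip_force: 36.8
([-0.0006, -0.0003, 0.0118], [0.0031, 0.0014, 0.0005])
```

```bash
echo '[[[0,0,0.004,0,0,0],[0,0,0.008,0,0,0],[0,0,0.0115,0,0,0],[0,0,0.012,0,0,0]]]' > path.dat && python3 nudge.py path.dat
python3 rot.py 1 .058
```

```text
clock: 39.05
tcp_pos: [0.5556, 0.1741, 0.0752]
orientation: [0.084, 0.665, 0.737, 0.091]
wrist_force: [-3.6, -0.9, 8.3]
finger_gap: 0.0053
grip_force: 38.4
9 ([-0.0005, 0.0045, -0.0004], [0.0912, 0.0015, 0.0005])
4 ([-0.0005, 0.0099, 0.0006], [0.1785, 0.0015, 0.0004])
-1 ([-0.0005, 0.015, 0.0019], [0.2657, 0.0016, 0.0004])
-6 ([-0.0005, 0.0203, 0.0033], [0.353, 0.0016, 0.0003])
```

```bash
echo '[[[0,0.0022,0,0.045,0,0],[0,0.0045,0,0.09,0,0],[0,0.007,0,0.135,0,0],[0,0.0098,0.0005,0.178,0,0],[0,0.0123,0.001,0.222,0,0],[0,0.0149,0.0015,0.265,0,0],[0,0.0177,0.002,0.31,0,0],[0,0.0203,0.003,0.353,0,0]]]' > path.dat && python3 nudge.py path.dat
echo '[[[0,0.001,0,0,0,0],[0,0.003,0,0,0,0],[0,0.003,0,0,0,0]]]' > path.dat && python3 nudge.py path.dat
python3 rot.py 1 .058 | tail -1
```

```text
clock: 40.05
tcp_pos: [0.5751, 0.1761, 0.076]
orientation: [-0.036, 0.669, 0.741, -0.041]
wrist_force: [-5.0, -0.4, 5.2]
finger_gap: 0.0055
grip_force: 37.8
clock: 40.42
tcp_pos: [0.5751, 0.1761, 0.0759]
orientation: [-0.037, 0.669, 0.741, -0.042]
wrist_force: [-8.8, -1.3, 8.3]
finger_gap: 0.0059
grip_force: 38.0
-6 ([-0.0005, 0.0007, -0.0011], [-0.0079, 0.0019, 0.0005])
```

```bash
echo '[[[0,0,0,0,0,0],[0,0,0,0,0,0],[0,0,0,0,0,0],[0,0,-0.01,0,0,0],[0,0,-0.04,0,0,0],[0,0,-0.08,0,0,0],[0,0,-0.11,0,0,0],[0,0,-0.11,0,0,0]]]' > path.dat && python3 nudge.py path.dat 0.03
python3 - <<'E'
from h import *
c=snap("wrist","p3");s=snap("scene","s3");t=snap("top","t3");print(rel([.637,-.20,.20],.2),tool()[0])
g=lambda q:cv2.cvtColor(q["image"],cv2.COLOR_RGB2GRAY)
# tops of the three blanks as they should lean: brightness along expected top edges, before/after, top and scene cameras
Z=Rn.from_euler("z",TH).as_matrix()
for pk in(1,2,3):
    for nm,a,b in(("top",load("t0"),t),("scene",load("s0"),s)):
        # window area of the blank's front face centre, 45 mm up
        l=nest(pk,np.radians(-6),.062,0,.0061)
        u=proj(b,l).round().astype(int);print(pk,nm,u,g(a)[u[1]-1:u[1]+2,u[0]-2:u[0]+3].mean().round(),g(b)[u[1]-1:u[1]+2,u[0]-2:u[0]+3].mean().round())
r1,w7=load("r1"),load("w7")
print("knob r1@.088",onz(r1,np.array([668,327])*.64,.088),"w7",onz(w7,np.array([666,333])*.64,.088),"top",onz(t,np.array([537,265])*.64,.09))
h=lambda q,lo,hi:cv2.inRange(cv2.cvtColor(q["image"],cv2.COLOR_RGB2HSV),lo,hi)
for nm,q in(("p3",c),("t",t),("s",s)):
    m=h(q,(15,140,60),(30,255,255));n,L,st,ce=cv2.connectedComponentsWithStats(m);print(nm,[(st[i,4],ce[i].round(1).tolist(),) for i in range(1,n) if st[i,4]>25])
print("brass exp",[proj(q,[.4466,.2057,.032]).round(1).tolist() for q in(c,t,s)])
E
```

```text
clock: 41.42
tcp_pos: [0.5918, 0.178, 0.1889]
orientation: [-0.033, 0.669, 0.741, -0.038]
wrist_force: [0.1, 0.1, -0.4]
finger_gap: 0.03
grip_force: 0.0
([-0.3806, 0.0072, -0.0157], [-0.1078, -0.0037, -0.0975]) [0.58923816 0.17764117 0.18458904]
1 top [169 200] 154.0 86.0
1 scene [184 233] 171.0 97.0
2 top [205 196] 156.0 82.0
2 scene [215 213] 160.0 96.0
3 top [241 192] 157.0 81.0
3 scene [242 196] 159.0 97.0
knob r1@.088 [ 0.6413319  -0.20252962  0.088     ] w7 [ 0.64097016 -0.20182562  0.088     ] top [ 0.63446405 -0.19857387  0.09      ]
p3 [(np.int32(1083), [138.3, 137.4])]
t [(np.int32(173), [161.1, 260.7])]
s [(np.int32(239), [238.0, 65.2]), (np.int32(102), [295.5, 62.9]), (np.int32(66), [222.7, 294.4]), (np.int32(118), [211.0, 300.6])]
brass exp [[131.9, 136.4], [157.9, 260.0], [214.4, 298.9]]
```

```bash
echo '[[[-0.05,0.001,-0.016,-0.02,0,-0.015],[-0.1,0.002,-0.016,-0.04,0,-0.03],[-0.15,0.004,-0.016,-0.06,0,-0.05],[-0.2,0.005,-0.016,-0.08,0,-0.07],[-0.25,0.006,-0.016,-0.1,-0.003,-0.09],[-0.3,0.007,-0.016,-0.108,-0.004,-0.097],[-0.35,0.009,-0.016,-0.108,-0.004,-0.097],[-0.381,0.01,-0.016,-0.108,-0.004,-0.097]]]' > path.dat && python3 nudge.py path.dat 0.06
echo '[[[0,0,0,0,0,0],[0,0,0,0,0,0],[0,0,0,0,0,0],[0,0,0,0,0,0]]]' > path.dat && python3 nudge.py path.dat
python3 - <<'E'
from h import *
c=snap("wrist","k1");print(tool()[0]);u=proj(c,[.640,-.2015,.088]);print(u)
g=cv2.cvtColor(c["image"],cv2.COLOR_RGB2GRAY);x,y=u.round().astype(int)
m=(g<45).astype(np.uint8);print(g[y-26:y+27:3,x-30:x+31:4].tolist())
E
```

```text
clock: 42.58
tcp_pos: [0.6394, -0.2023, 0.1988]
orientation: [-0.001, 0.634, 0.773, -0.0]
wrist_force: [0.3, 1.0, 0.6]
finger_gap: 0.0604
grip_force: 0.0
clock: 43.08
tcp_pos: [0.6403, -0.1988, 0.2008]
orientation: [0.0, 0.633, 0.775, 0.0]
wrist_force: [-0.2, 0.5, 0.4]
finger_gap: 0.0599
grip_force: 0.0
[ 0.64029802 -0.19901662  0.20089749]
[253.01010761 195.70894599]
[[136, 137, 135, 40, 27, 24, 27, 33, 36, 37, 34, 34, 41, 136, 137, 138], [136, 135, 118, 25, 35, 17, 30, 33, 38, 41, 41, 32, 34, 121, 138, 138], [129, 137, 87, 29, 22, 30, 31, 34, 37, 42, 40, 38, 24, 89, 137, 137], [85, 105, 66, 25, 23, 22, 36, 35, 50, 39, 43, 42, 36, 64, 138, 135], [82, 84, 69, 18, 20, 14, 25, 51, 72, 39, 38, 42, 34, 71, 135, 137], [82, 83, 75, 20, 9, 23, 13, 26, 20, 25, 38, 38, 34, 90, 137, 138], [82, 85, 120, 20, 22, 22, 22, 23, 23, 28, 25, 35, 30, 115, 137, 139], [85, 123, 131, 37, 32, 12, 26, 27, 34, 26, 29, 30, 36, 137, 136, 136], [111, 135, 133, 108, 7, 19, 30, 32, 32, 42, 29, 30, 92, 139, 136, 138], [134, 135, 135, 135, 67, 20, 23, 38, 42, 39, 39, 40, 135, 135, 137, 141], [135, 134, 135, 135, 93, 17, 24, 32, 37, 36, 36, 67, 133, 136, 137, 135], [139, 136, 134, 136, 124, 19, 26, 29, 29, 31, 27, 110, 136, 139, 139, 137], [135, 134, 134, 134, 136, 51, 22, 28, 28, 29, 38, 137, 138, 138, 136, 140], [125, 134, 134, 132, 132, 134, 38, 25, 29, 42, 126, 135, 138, 138, 138, 106], [84, 132, 135, 134, 135, 135, 134, 126, 125, 133, 137, 137, 136, 137, 137, 118], [97, 128, 131, 131, 126, 129, 128, 124, 129, 133, 128, 133, 133, 142, 141, 134], [176, 173, 168, 177, 175, 181, 177, 168, 178, 181, 185, 186, 179, 181, 173, 168], [191, 171, 182, 180, 180, 94, 103, 122, 124, 125, 142, 165, 168, 165, 165, 180]]
```

```bash
echo '[[[-0.002,0.0005,0.04,0,0,0],[-0.002,0.0005,0.08,0,0,0],[-0.002,0.0005,0.1,0,0,0],[-0.002,0.0005,0.106,0,0,0],[-0.002,0.0005,0.106,0,0,0]]]' > path.dat && python3 nudge.py path.dat
echo '[[[0,0,0,0,0,0],[0,0,0,0,0,0],[0,0,0,0,0,0],[0,0,0,0,0,0]]]' > path.dat && python3 nudge.py path.dat 0.015 25
```

```text
clock: 43.75
tcp_pos: [0.6415, -0.2017, 0.0951]
orientation: [0.001, 0.633, 0.774, 0.0]
wrist_force: [0.0, -0.6, 0.0]
finger_gap: 0.0598
grip_force: 0.0
clock: 44.25
tcp_pos: [0.6404, -0.2027, 0.0962]
orientation: [0.001, 0.633, 0.774, -0.001]
wrist_force: [-5.0, -1.9, 5.2]
finger_gap: 0.024
grip_force: 24.4
```

```bash
echo '[[[0.005,0,0,0,0,0],[0.01,0,0.001,0,0,0],[0.015,0,0.002,0,0,0],[0.02,0,0.004,0,0,0],[0.0225,0,0.004,0,0,0],[0.0225,0,0.004,0,0,0]]]' > path.dat && python3 nudge.py path.dat
python3 - <<'E'
from h import *
s=env.get_state();print(s["tcp_pos"],s["wrist_force"],s["ft_torque"])
E
```

```text
clock: 45.0
tcp_pos: [0.6356, -0.1818, 0.0914]
orientation: [0.001, 0.634, 0.774, -0.002]
wrist_force: [-4.5, -5.7, 2.0]
finger_gap: 0.024
grip_force: 25.1
[ 0.63558729 -0.18175811  0.09144097] [-4.53842772 -5.68070287  1.97838345] [-1.12650728  0.96854511  0.05440888]
```

```bash
echo '[[[0.0015,0,0,0,0,0],[0.003,0,0,0,0,0],[0.003,0,0,0,0,0],[0.003,0,0,0,0,0]]]' > path.dat && python3 nudge.py path.dat
```

```text
clock: 45.5
tcp_pos: [0.635, -0.1794, 0.0908]
orientation: [0.001, 0.634, 0.773, -0.002]
wrist_force: [-3.3, -7.2, -1.6]
finger_gap: 0.0246
grip_force: 25.0
```

```bash
echo '[[[0.0015,0,0,0,0,0],[0.003,0,0,0,0,0],[0.003,0,0,0,0,0],[0.003,0,0,0,0,0]]]' > path.dat && python3 nudge.py path.dat
python3 - <<'E'
from h import *
s=snap("scene","s4");a=load("s3");d=cv2.absdiff(s["image"],a["image"]).max(2)
for th in(0,.2,.4):
    dy=.052*np.sin(th);X=np.array([.6395,-.201,.036+.052*np.cos(th)])+dy*np.array([-.2,.98,0]);print(th,proj(s,X).round(1), proj(s,X+[0,0,.013]).round(1))
g=cv2.cvtColor(s["image"],cv2.COLOR_RGB2GRAY);y,x=np.mgrid[132:172:2,276:316:2];print(g[132:172:2,270:316:2].tolist())
E
```

```text
clock: 46.0
tcp_pos: [0.6347, -0.1781, 0.0906]
orientation: [0.002, 0.634, 0.773, -0.003]
wrist_force: [-2.9, -12.1, -5.5]
finger_gap: 0.024
grip_force: 24.9
0 [296.4 150.4] [296.7 145.7]
0.2 [294.2 152.4] [294.5 147.7]
0.4 [292.  155.1] [292.3 150.4]
[[95, 27, 34, 30, 30, 28, 30, 29, 30, 30, 30, 30, 30, 27, 31, 31, 28, 9, 109, 45, 44, 27, 29], [82, 30, 33, 29, 30, 29, 31, 30, 29, 29, 28, 27, 27, 29, 29, 28, 29, 11, 117, 46, 28, 31, 31], [190, 134, 24, 31, 33, 33, 32, 33, 29, 28, 36, 46, 26, 29, 29, 30, 29, 12, 111, 37, 28, 32, 31], [181, 201, 29, 32, 31, 30, 30, 29, 31, 28, 129, 119, 26, 28, 28, 30, 27, 107, 120, 22, 30, 31, 26], [185, 184, 72, 17, 24, 31, 31, 31, 30, 30, 62, 164, 27, 30, 32, 30, 30, 122, 28, 30, 31, 22, 82], [181, 178, 188, 196, 90, 25, 31, 30, 30, 25, 94, 91, 30, 28, 29, 32, 30, 122, 27, 29, 29, 10, 209], [178, 185, 186, 186, 188, 92, 25, 30, 33, 35, 102, 83, 30, 31, 31, 31, 28, 30, 32, 31, 20, 207, 192], [181, 185, 193, 188, 180, 197, 21, 46, 30, 24, 201, 168, 53, 31, 29, 31, 33, 32, 30, 27, 62, 198, 187], [191, 82, 85, 19, 190, 197, 29, 58, 26, 23, 184, 163, 93,
[... 473 characters left out ...]
, 97, 27, 21, 81, 22, 23, 91, 56, 31, 27, 122, 171, 184, 117, 112, 99, 92], [67, 194, 163, 112, 160, 72, 72, 65, 167, 129, 134, 72, 98, 51, 28, 38, 193, 174, 178, 131, 95, 103, 82], [141, 117, 157, 68, 74, 75, 71, 128, 125, 130, 127, 77, 86, 72, 45, 130, 146, 97, 127, 182, 191, 181, 87], [158, 68, 74, 75, 72, 74, 128, 125, 126, 71, 31, 51, 84, 88, 34, 24, 89, 127, 122, 120, 93, 80, 87], [73, 75, 73, 79, 141, 126, 125, 123, 101, 32, 39, 35, 50, 31, 34, 33, 31, 122, 123, 121, 124, 89, 53], [75, 78, 138, 196, 120, 124, 126, 123, 82, 32, 36, 37, 36, 33, 34, 34, 30, 14, 124, 124, 122, 129, 85], [86, 191, 143, 105, 99, 126, 125, 125, 132, 62, 28, 31, 37, 33, 29, 31, 30, 59, 123, 121, 129, 81, 62]]
```

The force rose by 5 N over 1.3 mm, so the stick is at its stop. I'll hold for more than 3 s, then release.

```bash
for i in 1 2 3 4; do echo '[[[0,0,0,0,0,0],[0,0,0,0,0,0],[0,0,0,0,0,0],[0,0,0,0,0,0],[0,0,0,0,0,0],[0,0,0,0,0,0],[0,0,0,0,0,0],[0,0,0,0,0,0]]]' > path.dat && python3 nudge.py path.dat | egrep 'clock|tcp_pos|wrist'; done
echo '[[[0,0,0,0,0,0],[0,0,0,0,0,0],[0,0,0,0,0,0],[0,0,0,0,0,0]]]' > path.dat && python3 nudge.py path.dat 0.06
echo '[[[0,0,-0.02,0,0,0],[0,0,-0.06,0,0,0],[0,0,-0.11,0,0,0],[0,0,-0.11,0,0,0]]]' > path.dat && python3 nudge.py path.dat
echo '[[[0.05,0,0,0,0,0],[0.1,0,0,0,0,0],[0.15,0,0,0,0,0],[0.2,0,0,0,0,0],[0.2,0,0,0,0,0],[0.2,0,0,0,0,0],[0.2,0,0,0,0,0]]]' > path.dat && python3 nudge.py path.dat
python3 - <<'E'
from h import *
c=snap("top","t5");a=load("t0");w=snap("wrist","w9")
g=lambda q:cv2.cvtColor(q["image"],cv2.COLOR_RGB2GRAY)
y,x=slice(150,200),slice(318,366);print("console same:",np.abs(g(a)[y,x].astype(int)-g(c)[y,x]).mean())
# bystanders + nest before/after (top)
for n,y,x in(("bystanders",slice(95,155),slice(150,275)),("stand t3/t5",slice(240,280),slice(145,205)),("nest t3/t5",slice(178,226),slice(145,270))):
    b=load("t3") if "t3" in n else a;print(n,np.abs(g(b)[y,x].astype(int)-g(c)[y,x]).mean())
E
```

```text
clock: 47.05
tcp_pos: [0.6347, -0.1781, 0.0906]
wrist_force: [-3.3, -11.7, -4.7]
clock: 48.05
tcp_pos: [0.6348, -0.1781, 0.0906]
wrist_force: [-2.5, -12.0, -5.0]
clock: 49.05
tcp_pos: [0.6348, -0.1781, 0.0906]
wrist_force: [-2.3, -12.3, -5.2]
clock: 50.05
tcp_pos: [0.6347, -0.1781, 0.0906]
wrist_force: [-3.2, -11.9, -6.2]
clock: 50.55
tcp_pos: [0.6358, -0.1737, 0.0909]
orientation: [0.001, 0.633, 0.774, 0.0]
wrist_force: [0.4, 0.4, -0.7]
finger_gap: 0.0601
grip_force: 0.0
clock: 51.05
tcp_pos: [0.638, -0.1747, 0.2061]
orientation: [0.005, 0.633, 0.774, 0.002]
wrist_force: [0.3, 0.9, -0.2]
finger_gap: 0.06
grip_force: 0.0
clock: 51.92
tcp_pos: [0.596, 0.021, 0.2002]
orientation: [0.0, 0.634, 0.774, 0.0]
wrist_force: [-0.0, 0.1, -0.6]
finger_gap: 0.06
grip_force: 0.0
console same: 2.932916666666667
bystanders 33.358133333333335
stand t3/t5 27.727083333333333
nest t3/t5 45.167
```

```bash
echo '[[[-0.06,-0.02,-0.03,0,0,0],[-0.12,-0.04,-0.06,0,0,0],[-0.18,-0.07,-0.06,0,0,0],[-0.24,-0.1,-0.06,0,0,0],[-0.3,-0.13,-0.06,0,0,0],[-0.35,-0.16,-0.06,0,0,0],[-0.37,-0.18,-0.06,0,0,0],[-0.37,-0.18,-0.06,0,0,0]]]' > path.dat && python3 nudge.py path.dat
python3 - <<'E'
from h import *
t=snap("top","t6");s=snap("scene","s6");a,b=load("t0"),load("s0")
g=lambda q:cv2.cvtColor(q["image"],cv2.COLOR_RGB2GRAY).astype(int)
for n,y,x in(("bystanders",slice(95,155),slice(150,275)),("console",slice(150,198),slice(318,364))):print(n,np.abs(g(a)[y,x]-g(t)[y,x]).mean().round(1))
print("scene console",np.abs(g(b)[140:190,275:318]-g(s)[140:190,275:318]).mean().round(1))
m=cv2.inRange(cv2.cvtColor(t["image"],cv2.COLOR_RGB2HSV),(15,140,60),(30,255,255));n,L,st,ce=cv2.connectedComponentsWithStats(m)
print("brass",[(st[i].tolist(),ce[i].round(1).tolist()) for i in range(1,n) if st[i,4]>40],proj(t,[.4466,.2057,.032]),"steel exp",proj(t,[.4505,.1414,.032]))
for q,o_,nm in((t,a,"top"),(s,b,"scene")):
  for pk in(1,2,3):
    u=proj(q,nest(pk,np.radians(-6),.045,0,.0061)).round().astype(int);W=lambda z:z["image"][u[1]-3:u[1]+4,u[0]-3:u[0]+4].reshape(-1,3).mean(0).round();print(nm,pk,u,W(o_),W(q))
d=np.abs(g(a)-g(t));u=proj(t,[.4505,.1414,.032]).astype(int);print("steel patch diff",d[u[1]-8:u[1]+9,u[0]-8:u[0]+9].mean(),d[u[1]-8:u[1]+9:2,u[0]-10:u[0]+11:2].tolist())
E
```

```text
clock: 53.02
tcp_pos: [0.4903, -0.3807, 0.2599]
orientation: [0.0, 0.636, 0.772, 0.0]
wrist_force: [0.2, -0.3, -0.1]
finger_gap: 0.0603
grip_force: 0.0
bystanders 1.0
console 0.9
scene console 4.8
brass [([152, 252, 18, 18, 172], [161.1, 260.7])] [157.89443779 259.99481576] steel exp [187.21716767 258.0312433 ]
top 1 [170 202] [132. 132. 132.] [54. 57. 62.]
top 2 [206 198] [132. 132. 132.] [53. 55. 61.]
top 3 [242 194] [131. 131. 131.] [52. 55. 61.]
scene 1 [185 240] [173. 170. 171.] [65. 68. 78.]
scene 2 [216 221] [173. 170. 171.] [55. 60. 72.]
scene 3 [243 203] [146. 143. 144.] [61. 64. 76.]
steel patch diff 15.100346020761245 [[1, 1, 1, 1, 6, 18, 7, 0, 5, 1, 0], [1, 0, 3, 14, 16, 15, 16, 14, 1, 19, 0], [0, 3, 16, 18, 14, 0, 7, 20, 22, 15, 11], [1, 8, 26, 15, 30, 19, 35, 2, 19, 8, 40], [0, 9, 14, 12, 7, 2, 1, 14, 10, 3, 58], [1, 6, 15, 1, 37, 7, 0, 33, 23, 6, 63], [1, 4, 13, 15, 18, 42, 4, 32, 48, 8, 66], [1, 5, 6, 15, 20, 2, 3, 33, 66, 44, 52], [1, 1, 1, 5, 17, 21, 14, 18, 9, 50, 50]]
```

```bash
python3 -c "
from workcell import env
print(env.hand_in())"
```

```text
the job is handed in; nothing more can be done
None
```

I handed the job in at about 53 s of the 200 s limit: three blanks loaded under the hooks, both collars stowed, the jog stick held left for over 4 s and back at centre, bystanders unmoved. I saw only the right-pocket blank and the steel collar in place by eye; the other two blanks and the brass collar I checked by contact forces and pixel comparison, and no verdict came back.

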